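Lay one place for couscous on the counter mat

TASK

Lay one place on the grey mat, left, right and behind being as seen from the robot: stand the glass bowl in the middle of the saucer and put the wooden lid on the bowl; lay the steel fork on the mat left of the saucer and the wooden spoon right of it, each down the middle of the strip between the saucer's rim and the mat's side edge, parallel to that edge, level with the saucer's centre, with the handle end towards the robot; and stand the red cup upright on the mat directly behind the saucer, midway between the saucer's rim and the mat's far edge. Set the glass bowl down gently, without dropping it, and leave the steamer basket and the amber jar where they stand.

Things in the scene. Friction and masses are not known exactly. Their poses are not given: they have to be found in the camera images.
- mat: Grey rectangular place mat, fixed on the counter, 260 (x) by 320 (y), 4 thick, with a thin dark line 8 to 10 inside its edges. Origin at the centre of its underside on the counter (z = 0); its x axis points away from the robot (behind), y to the left; turned by up to 0.2 rad. Saucer centre at mat (-30, 0). Middle of the strip left of the saucer, level with its centre: mat (-30, +110); right: (-30, -110); midway between the saucer's rim and the mat's far edge: (+80, 0).
- saucer: White ceramic saucer, 120 diameter, 8 high at the rim, fixed on the mat. Origin at the centre of its underside, 4 above the counter (on the mat's top); z up. The flat round inside where the bowl stands is 5 above the origin and about 76 across.
- fork_mid (a point): Steel table fork lying flat, 160 long. Point half-way along and half-way up the handle bar (4 above what it lies on). x axis along the fork towards the tines. The bar is 12 wide and 8 thick and runs from x = -80 to +34; the head and four tines, 22 wide and 4 thick, from +31 to +80. It balances within 8 of this point: grip across the bar here. 60 g (+-30 %).
- spoon_mid (a point): Wooden spoon lying flat, 160 long. Point half-way along and half-way up the handle (5 above what it lies on). x axis along the spoon towards its round bowl end. The handle is 12 wide and 10 thick from x = -80 to +44; the round hollow end is 42 across and 10 high, centred at x = +59. Balances within 15 of this point: grip across the handle here. 40 g (+-30 %).
- bowl_mid (a point): Small clear glass bowl, open upward, 64 diameter, 50 high, foot 44 across, upright wall from 18 up to the rim, wall 4. Point on its axis half-way up, 25 above its foot; z up. Grip from above over the full diameter. 130 g (+-30 %).
- lid_mid (a point): Dark wooden lid lying flat: disc 74 diameter, 8 thick, with a round upright knob, 18 diameter and 22 high, standing on its centre (30 high in all). Point on the axis half-way up, 15 above its underside; z up. Flat underside, rests loosely on the bowl's rim. Grip by the knob. 50 g (+-30 %).
- cup_mid (a point): Red ceramic cup without handle, open upward, 60 diameter, 72 high, taller than the bowl. Point on its axis half-way up, 36 above its foot; z up. Grip from above over the full diameter. 160 g (+-30 %).
- steamer: Bystander: aluminium couscous steamer basket, 190 diameter (250 over its two ear handles, along its x), 100 high, loose, left of the mat. Origin at the centre of its underside. Leave it alone.
- jar: Bystander: amber glass jar with a steel cap, 72 diameter, 120 high, loose, standing beyond the mat. Origin at the centre of its underside. Leave it alone.
Not all that is in view belongs to the job. What is shaped like the part that bears cup_mid but blue is not meant. Of the things that look like the part that bears fork_mid, take the one that is nearest to the robot's base at the start.

How it is judged:
By the outcome, as a careful person would: the job done as asked, in the order asked, and still so for the second after the job is handed in, with the robot touching nothing.
It also fails if it takes over 128 s, if anything falls off the work surface, if the arm or the gripper's body presses on something with over 40 N, if the wrist force passes 120 N, or if a joint passes its speed limit or range.

ROBOT

A 6-joint arm with a two-finger parallel gripper is mounted at the origin on the work surface. World frame = base frame: x ahead of the robot, y to its left, z up, the work surface at z = 0. Lengths are in m, angles in rad, forces in N, time in s.
With the tool pointing down it reaches from about 0.375 to 0.9 m from the base axis. Payload 3.1 kg.
Tool frame: the origin (TCP) lies midway between the tips of the shut fingers; the grasp point (between the pads) lies 19 mm behind it (pinch_z is the distance from the TCP to the grasp point, in m); y points along the fingers, z is the direction in which the jaws open and shut, and the axes are right-handed (so a half turn about y gives the same grasp; the last joint's range is limited). The gripper opens to 87 mm and grips with 3 to 60 N. Pads are 19 mm wide; open, the fingers measure 117 mm over their backs; the gripper's body (75 mm by 190 mm) begins 51 mm behind the grasp point.
Start: joints at [0.944, 0.527, 1.433, -0, 1.181, -0.178], TCP at [0.271, 0.563, 0.223] pointing down, gripper open.
Joint ranges: [-3.08, 3.08], [-0.75, 2.2], [0.22, 2.44], [-1.43, 4.57], [0, 2.65], [-2.85, 2.85]. Speed limits (rad/s): [2.79, 2.79, 3.14, 3.14, 3.14, 3.14].

INTERFACE

Orientations are given as a unit quaternion [x, y, z, w].
In Python, from rig import * gives the robot as it stands.
- The arm moves only by the tool drive_tool, never from a script. Its argument "plan" is a list of rows, each a list of 7 numbers: the shift along the tool's x, y, z in mm, then the turn, a rotation vector about the tool's x, y, z in degrees, then the finger opening in mm, from 0 to 87. A call has 1 to 10 rows; each row is the pose to reach, as a shift and turn from the pose commanded when the call began, along the tool's axes at that moment; what a row does not reach only later rows make up. A row lasts 1/10 s, in which the tool goes at most 50 mm and 8.59 degrees, less where a joint would pass 70% of its speed; a pose out of reach is approached as far as the arm can. A call with a gripper value outside its range is refused whole. The fingers move at their own pace and stop on an object; "newtons" is the grip in N (left out, the last holds). Time passes only in rows, so rows that repeat a pose let the fingers close. It gives the time, the measured TCP pose, the force and the opening at its end, in the units of the state.
- get_obs(): the state, without advancing time (a new reading comes with each control period).
- camera(name): name is "scene" or "side" or "wrist"; returns the picture (400x640x3 uint8, blue, green, red); there is no depth.
- get_calibration(name): a dict with "fx", "fy", "cx", "cy" (pixels), "origin" and "rotation" of the camera in the world; the wrist camera has in their place "tool_from_camera" (4x4, takes a point from camera to tool coordinates, whose origin is the TCP and whose axes are the tool frame's). Camera axes: x right, y down, z forward; pixel columns grow to the right and rows downward; lengths in m; the calibration is good to about 2 mm. A picture is of the moment at which its call begins: read the wrist's pose just before it. get_calibration takes no time and is no camera call.
- hand_in(): hands the job in, once; it reports no verdict.
Trained networks look in the newest picture that a camera, given by its name, has taken for a name from the list of things; names that differ only in an ending like _2 or _b are one class to them, and where a whole thing is asked for, a point or a joint stands for the part that bears it (a point fixed in the world has none). Each returns a list of dicts, best first, with "conf" (0 to 1); they miss things now and then, are a little off and sometimes report something else, mostly with a low value. They report only what shows in the picture. A call takes as long as a camera call. They do not tell look-alikes from the thing itself.
- spot_in(camera, target): "location" ([column, row] in pixels, amid what is visible of it).
- mark_of(camera, target): "location" ([column, row] in pixels: a listed point, or the origin of a listed thing).
The state is a dict: "time": time; "q": joint angles; "joint_velocities": joint speeds; "joint_torque": joint torques, N m; "position": TCP position; "tool_rot": TCP orientation; "ft_force": force on the tool from outside, world axes, zero at the start; "moment": the same for the moment, N m; "grip_width": finger opening in m.
Only numpy, scipy, OpenCV 4.12 (cv2) and the standard library are available. Lean on these libraries where they do the work, as an engineer would, in place of code of your own. Each camera call takes 0.05 s, during which the arm holds its last target. There are 200 camera calls.

## Working session

There is one attempt and no reset: what is moved stays moved. The work goes in short steps, Python scripts to look and compute and a tool call to move; the robot and the scene stay as the last step left them, time stands still between calls to the robot, and variables do not carry over. Pictures are saved under pics/ and viewed, about 12 in all and at most 16, crops included, and the job is handed in when it is done.

Besides the shell and the picture viewer there is one more tool, called after "Emit:" as name(argument=value, ...), one argument or row to a line, values as JSON. drive_tool: Moves the arm, as the interface text tells. Its arguments: {"type":"object","properties":{"plan":{"type":"array","items":{"type":"array","items":{"type":"number"}}},"newtons":{"type":"number"}},"required":["plan"]}

```bash
ls; mkdir -p pics; cat > h.py <<'E'
from rig import *
import numpy as np, cv2
from scipy.spatial.transform import Rotation as R
def cam(name):
    c=get_calibration(name)
    if 'origin' in c: return c,np.array(c['rotation']),np.array(c['origin'])
    o=get_obs();T=np.array(c['tool_from_camera']);Rt=R.from_quat(o['tool_rot']).as_matrix()
    return c,Rt@T[:3,:3],np.array(o['position'])+Rt@T[:3,3]
def px2w(name,p,z):
    c,Rc,o=cam(name)
    d=Rc@np.array([(p[0]-c['cx'])/c['fx'],(p[1]-c['cy'])/c['fy'],1.])
    return o+d*(z-o[2])/d[2]
def w2px(name,w):
    c,Rc,o=cam(name);v=Rc.T@(np.array(w)-o)
    return np.array([c['fx']*v[0]/v[2]+c['cx'],c['fy']*v[1]/v[2]+c['cy']])
E
python3 - <<'E'
from h import *
o=get_obs();print(o)
print(R.from_quat(o['tool_rot']).as_matrix().round(3))
for n in ['scene','side']:
    print(n,[ (k,np.round(v,3).tolist()) for k,v in get_calibration(n).items()])
    im=camera(n);cv2.imwrite(f'pics/{n}0.png',im)
    Z=dict(mat=0.004,saucer=.004,fork_mid=.004,spoon_mid=.005,bowl_mid=.025,lid_mid=.015,cup_mid=.036,steamer=0,jar=0)
    for t,z in Z.items():
        for d in mark_of(n,t): print(t,round(d['conf'],2),np.round(d['location']),px2w(n,d['location'],z).round(3))
print(get_calibration('wrist'))
E
```

```text
pics
{'time': 0.0, 'q': array([ 9.43506555e-01,  5.28463039e-01,  1.43392608e+00, -1.51112856e-05,
        1.18139535e+00, -1.78533095e-01]), 'joint_velocities': array([-0.00017133,  0.00054264,  0.00098318,  0.00069914, -0.00133157,
        0.00057162]), 'joint_torque': array([ 4.55192840e-04, -4.40038705e+01, -1.76589847e+01,  6.33199629e-02,
        5.81745955e-02, -1.44548021e-04]), 'position': array([0.27070385, 0.56250417, 0.221566  ]), 'tool_rot': array([ 0.69009631, -0.15762871,  0.15703011, -0.6886667 ]), 'ft_force': array([ 0.02857772,  0.123884  , -0.07877186]), 'moment': array([ 0.00420737,  0.04757715, -0.00216831]), 'grip_width': 0.08672408958694339}
[[ 0.901 -0.001  0.434]
 [-0.434 -0.002  0.901]
 [-0.    -1.    -0.002]]
scene [('fx', 471.243), ('fy', 471.243), ('cx', 319.991), ('cy', 204.822), ('origin', [1.401, 0.784, 1.292]), ('rotation', [0.385, 0.854, -0.318, -0.144])]Traceback (most recent call last):
  File "<stdin>", line 9, in <module>
  File "h.py", line 11, in px2w
    d=Rc@np.array([(p[0]-c['cx'])/c['fx'],(p[1]-c['cy'])/c['fy'],1.])
      ~~^~~~~~~~~~~~~~~~~~~~~~~~~~~~~~~~~~~~~~~~~~~~~~~~~~~~~~~~~~~~~
ValueError: matmul: Input operand 1 has a mismatch in its core dimension 0, with gufunc signature (n?,k),(k,m?)->(n?,m?) (size 3 is different from 4)
```

View pics/scene0.png

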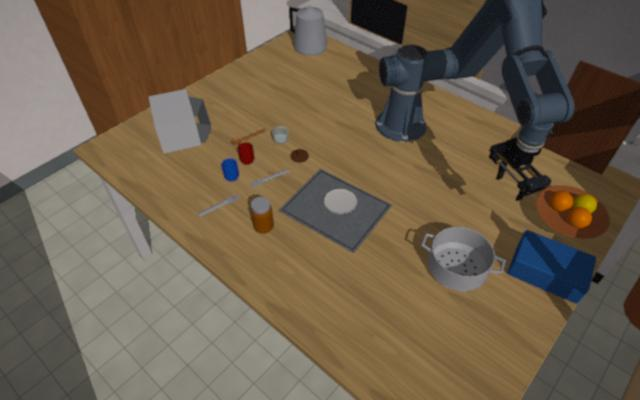

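Scene: mat (335,209), saucer (340,201), forks at (270,178) and (218,206), spoon (248,136), bowl (280,134), lid (299,155), red cup (246,153), blue cup (230,170), jar (262,215). The calibration rotation is a quaternion, so I'm fixing the helper.

```bash
sed -i "s/np.array(c\['rotation'\])/R.from_quat(c['rotation']).as_matrix()/" h.py
python3 - <<'E'
from h import *
Z=dict(mat=0.0,saucer=.004,fork_mid=.004,spoon_mid=.005,bowl_mid=.025,lid_mid=.015,cup_mid=.036,steamer=0,jar=0)
for n in ['scene','side']:
    im=camera(n);cv2.imwrite(f'pics/{n}0.png',im)
    for t,z in Z.items():
        for d in mark_of(n,t): print(n,t,round(d['conf'],2),np.round(d['location']),px2w(n,d['location'],z).round(3))
print(get_calibration('wrist'))
im=cv2.imread('pics/scene0.png')[115:245,190:400];cv2.imwrite('pics/crop0.png',cv2.resize(im,None,fx=3.8,fy=3.8,interpolation=cv2.INTER_CUBIC))
E
```

```text
scene mat 0.89 [335. 207.] [0.538 0.092 0.   ]
scene saucer 0.62 [340. 199.] [0.496 0.082 0.004]
scene fork_mid 0.73 [271. 176.] [ 0.584 -0.188  0.004]
scene fork_mid 0.5 [246. 154.] [ 0.561 -0.353  0.004]
scene fork_mid 0.45 [218. 202.] [ 0.801 -0.239  0.004]
scene spoon_mid 0.5 [250. 138.] [ 0.485 -0.409  0.005]
scene bowl_mid 0.71 [277. 135.] [ 0.417 -0.321  0.025]
scene lid_mid 0.5 [297. 150.] [ 0.418 -0.205  0.015]
scene cup_mid 0.71 [245. 155.] [ 0.59  -0.319  0.036]
scene cup_mid 0.66 [231. 173.] [ 0.689 -0.288  0.036]
scene cup_mid 0.34 [341. 201.] [0.524 0.11  0.036]
scene steamer 0.62 [456. 268.] [0.476 0.556 0.   ]
scene jar 0.94 [259. 227.] [ 0.782 -0.048  0.   ]
side mat 0.96 [291. 225.] [0.537 0.09  0.   ]
side saucer 0.68 [283. 225.] [0.514 0.096 0.004]
side saucer 0.32 [230. 136.] [0.482 0.54  0.004]
side fork_mid 0.88 [348. 291.] [ 0.595 -0.185  0.004]
side fork_mid 0.86 [430. 274.] [ 0.829 -0.227  0.004]
side spoon_mid 0.93 [350. 388.] [ 0.487 -0.425  0.005]
side bowl_mid 0.95 [301. 352.] [ 0.409 -0.306  0.025]
side lid_mid 0.62 [292. 311.] [ 0.432 -0.188  0.015]
side lid_mid 0.47 [367. 330.] [ 0.588 -0.312  0.015]
side cup_mid 0.83 [400. 311.] [ 0.683 -0.307  0.036]
side cup_mid 0.72 [369. 331.] [ 0.583 -0.326  0.036]
side steamer 0.7 [231. 136.] [0.486 0.545 0.   ]
side jar 0.82 [377. 233.] [ 0.764 -0.038  0.   ]
{'fx': 315.8933854910041, 'fy': 315.8933854910041, 'cx': 318.05417080291096, 'cy': 202.61001021475414, 'tool_from_camera': array([[ 1.26655205e-03,  9.57784146e-01,  2.87485522e-01,
        -7.86933141e-02],
       [-2.20909698e-04, -2.87485477e-01,  9.57784971e-01,
        -1.61757937e-01],
       [ 9.99999174e-01, -1.27659286e-03, -1.52531514e-04,
        -1.13520616e-04],
       [ 0.00000000e+00,  0.00000000e+00,  0.00000000e+00,
         1.00000000e+00]])}
```

View pics/side0.png

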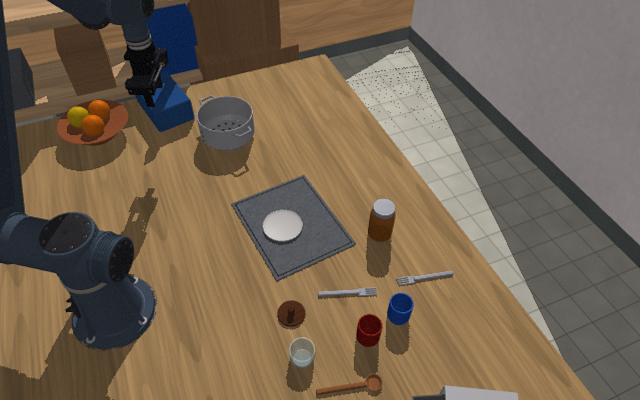

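View pics/crop0.png

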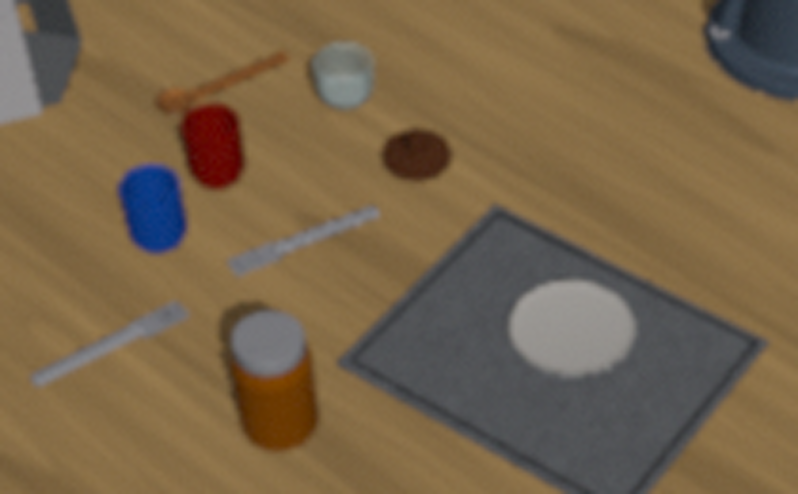

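Fork candidates: A at side (348,293), world (0.59,-0.19), about 0.62 m from the base, and B at (425,277), world (0.82,-0.23), about 0.85 m. Nearest is A. The red cup is at side (369,331); the blue one at (400,309) isn't meant. The crop confirms both. I'll look at the mat from above next.

```bash
cat >> h.py <<'E'
def go(x,y,z,yaw):
    """tool-frame shift (mm) and turn (deg) from the measured pose to TCP x,y,z (m), jaw axis at yaw (deg, mod 180), tool down"""
    o=get_obs();Rt=R.from_quat(o['tool_rot']).as_matrix()
    best=None
    for k in (0,180,-180):
        a=np.radians(yaw+k);zt=np.array([np.cos(a),np.sin(a),0]);yt=np.array([0,0,-1.]);xt=np.cross(yt,zt)
        r=R.from_matrix(Rt.T@np.c_[xt,yt,zt]).as_rotvec(degrees=True)
        if best is None or np.linalg.norm(r)<np.linalg.norm(best): best=r
    print('GO',(1000*Rt.T@(np.array([x,y,z])-o['position'])).round(1),best.round(2),'| at',np.round(o['position'],4),'q6',round(o['q'][5],2),'w',round(o['grip_width'],4),'t',round(o['time'],1))
def look(n,Z):
    for t,z in Z.items():
        for d in mark_of(n,t):
            if d['conf']>.3: print(n,t,round(d['conf'],2),np.round(d['location'],1),px2w(n,d['location'],z).round(4))
E
python3 -c "
from h import *
go(.45,.09,.30,90)"
```

```text
GO [ 366.4  -77.4 -348.6] [  0.   -25.71  -0.  ] | at [0.2711 0.5631 0.2226] q6 -0.18 w 0.0871 t 1.1
```

Emit:
drive_tool(
  plan=[
    [0,-77,0,0,0,0,87],
    [366,-77,-349,0,-25.7,0,87],
    [366,-77,-349,0,-25.7,0,87],
    [366,-77,-349,0,-25.7,0,87],
    [366,-77,-349,0,-25.7,0,87],
    [366,-77,-349,0,-25.7,0,87],
    [366,-77,-349,0,-25.7,0,87],
    [366,-77,-349,0,-25.7,0,87],
    [366,-77,-349,0,-25.7,0,87],
    [366,-77,-349,0,-25.7,0,87],
  ],
)

```text
time: 2.1
position: [0.4281, 0.1459, 0.2967]
tool_rot: [-0.707, -0.0, -0.0, 0.707]
ft_force: [-0.3, 0.8, -0.1]
grip_width: 0.0865
```

```bash
python3 -c "
from h import *
go(.45,.09,.30,90);go(.44,-.27,.28,90)
im=camera('wrist');cv2.imwrite('pics/w1.png',im)
look('wrist',dict(mat=0.0,saucer=.004,jar=0,lid_mid=.015,bowl_mid=.025))
"
```

```text
GO [ 21.9  -3.3 -55.9] [-0.01 -0.01  0.06] | at [0.4281 0.1459 0.2967] q6 -1.49 w 0.0865 t 2.1
GO [  11.9   16.7 -415.9] [-0.01 -0.01  0.06] | at [0.4281 0.1459 0.2967] q6 -1.49 w 0.0865 t 2.1
wrist saucer 0.92 [282.9 216.8] [0.5093 0.0906 0.004 ]
wrist jar 0.67 [215.2 355.6] [ 0.7689 -0.0374  0.    ]
wrist lid_mid 0.57 [ 83.7 165.3] [ 0.4255 -0.1835  0.015 ]
```

View pics/w1.png

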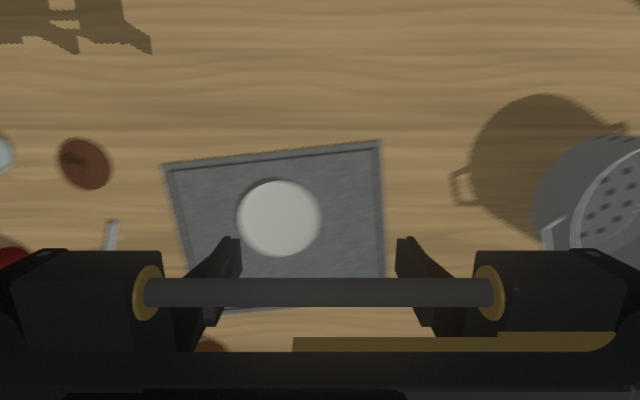

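Wrist view: saucer centre at (280,218), near mat edge (166,164)-(380,140), lid at (84,163), fork handle end at (111,230). Next I fit the mat rectangle and the saucer by colour in all three cameras.

```bash
python3 - <<'E'
from h import *
o=get_obs();print(np.round(o['joint_velocities'],3),o['position'].round(4))
ims={'scene':camera('scene'),'side':camera('side'),'wrist':camera('wrist')}
seeds=dict(scene=((320,225),(340,200)),side=((310,235),(283,227)),wrist=((340,170),(280,218)))
for n,im in ims.items():
    cv2.imwrite(f'pics/{n}_m.png',im)
    hsv=cv2.cvtColor(im,cv2.COLOR_BGR2HSV).astype(int)
    (mx,my),(sx,sy)=seeds[n]
    print(n,hsv[my,mx],hsv[sy,sx])
    m=((hsv[...,1]<70)).astype(np.uint8)
    if n=='wrist': m[:, :]=((hsv[...,1]<60)&(hsv[...,2]>55)); 
    m=cv2.morphologyEx(m,cv2.MORPH_OPEN,np.ones((3,3)))
    w=((hsv[...,1]<60)&(hsv[...,2]>(hsv[sy,sx,2]+hsv[my,mx,2])/2)).astype(np.uint8)
    for nm,mask,(a,b),z in(('mat',m,(mx,my),.004),('saucer',w,(sx,sy),.011)):
        _,lab=cv2.connectedComponents(mask);mm=(lab==lab[b,a]).astype(np.uint8)
        c=max(cv2.findContours(mm,0,cv2.CHAIN_APPROX_NONE)[0],key=len)[:,0]
        P=np.array([px2w(n,p,z)[:2] for p in c+0.0])
        if nm=='mat': r=cv2.minAreaRect((P*1000).astype(np.float32));print(n,nm,len(c),np.round(r[0],1),np.round(r[1],1),round(r[2],2))
        else: r=cv2.fitEllipse((P*1000).astype(np.float32));print(n,nm,np.round(r[0],1),np.round(r[1],1))
E
```

```text
[ 0.027 -0.     0.002 -0.002 -0.002 -0.002] [0.4271 0.1485 0.2961]
scene [110  18  86] [ 17  12 151]
scene mat 236 [539.7  95.5] [260.3 320.6] 6.23
scene saucer [507.5  90.9] [115.1 116.5]
side [115  16  97] [ 12   7 190]
side mat 296 [540.   93.2] [260.6 322. ] 6.16
side saucer [510.6  92.3] [113.6 116. ]
wrist [45  6 91] [ 30  13 160]
wrist mat 863 [517.5  92.1] [218.9 320.4] 6.09
wrist saucer [508.9  91.1] [117.7 118.3]
```

Mat centre comes out at (0.5395,0.0945), yaw 6.15°, and the saucer at (0.5095,0.0912). All views agree to 2 mm. Now over the loose parts.

Emit:
drive_tool(
  plan=[
    [12,17,-416,0,0,0,87],
    [12,17,-416,0,0,0,87],
    [12,17,-416,0,0,0,87],
    [12,17,-416,0,0,0,87],
    [12,17,-416,0,0,0,87],
    [12,17,-416,0,0,0,87],
    [12,17,-416,0,0,0,87],
    [12,17,-416,0,0,0,87],
    [12,17,-416,0,0,0,87],
    [12,17,-416,0,0,0,87],
  ],
)

```text
time: 3.55
position: [0.4402, -0.2695, 0.2788]
tool_rot: [-0.707, 0.001, -0.001, 0.707]
ft_force: [-0.4, 0.5, -0.3]
grip_width: 0.0869
```

```bash
python3 -c "
from h import *
camera('side');camera('scene');im=camera('wrist');cv2.imwrite('pics/w2.png',im)
look('wrist',dict(bowl_mid=.025,lid_mid=.015,fork_mid=.004,spoon_mid=.005,cup_mid=.036))
go(.413,-.313,.10,90)
"
```

```text
wrist bowl_mid 0.78 [284.  141.9] [ 0.4032 -0.31    0.025 ]
wrist lid_mid 0.58 [378.7 161.9] [ 0.431  -0.1838  0.015 ]
wrist fork_mid 0.67 [369.5 265. ] [ 0.5921 -0.1872  0.004 ]
wrist fork_mid 0.36 [214.7 196.6] [ 0.4833 -0.4149  0.004 ]
wrist spoon_mid 0.71 [212.5 194.3] [ 0.4797 -0.4178  0.005 ]
wrist cup_mid 0.91 [277.9 268.8] [ 0.5816 -0.3246  0.036 ]
wrist cup_mid 0.59 [296.3 325.2] [ 0.6768 -0.3001  0.036 ]
GO [-26.9 179.5 -46.1] [0.   0.1  0.01] | at [ 0.4398 -0.2669  0.2795] q6 -2.34 w 0.087 t 4.0
```

View pics/w2.png

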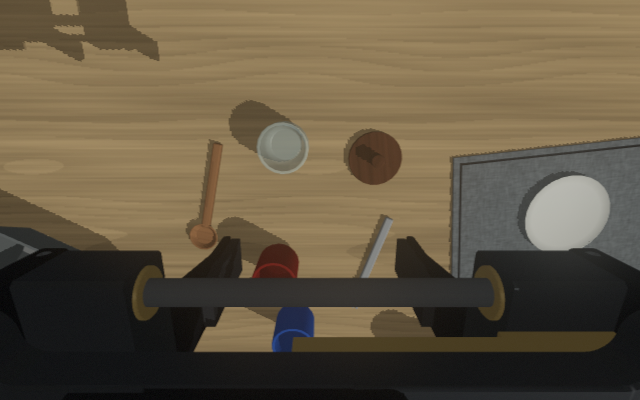

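Wrist view: bowl rim at about (283,148), lid disc at about (374,157), spoon from (217,143) to (203,237), fork handle end at (388,217), red cup at (276,262), blue cup at (294,325). Next, the bowl, using its rim circle.

```bash
python3 -c "
from h import *
print('bowl rim',px2w('wrist',(282.5,148),.05),'lid disc',px2w('wrist',(374,157),.008))
for p in ((217,143),(203,237),(388,217),(365,275)): print(p,px2w('wrist',p,.009))
b=px2w('wrist',(282.5,148),.05)
go(b[0],b[1],.11,90);go(b[0],b[1],.015,90)
"
```

```text
bowl rim [ 0.40842953 -0.31093987  0.05      ] lid disc [ 0.42572788 -0.19043129  0.008     ]
(217, 143) [ 0.40672909 -0.40388468  0.009     ]
(203, 237) [ 0.54395666 -0.43713523  0.009     ]
(388, 217) [ 0.51254996 -0.16585879  0.009     ]
(365, 275) [ 0.60677963 -0.19510837  0.009     ]
GO [-31.4 169.5 -44. ] [0.   0.1  0.01] | at [ 0.4398 -0.2669  0.2795] q6 -2.34 w 0.087 t 4.0
GO [-31.5 264.5 -44. ] [0.   0.1  0.01] | at [ 0.4398 -0.2669  0.2795] q6 -2.34 w 0.087 t 4.0
```

Emit:
drive_tool(
  plan=[
    [-31,60,-44,0,0,0,87],
    [-31,110,-44,0,0,0,87],
    [-31,150,-44,0,0,0,87],
    [-31,170,-44,0,0,0,87],
    [-31,170,-44,0,0,0,87],
    [-31,170,-44,0,0,0,87],
  ],
  newtons=20,
)

```text
time: 4.55
position: [0.4089, -0.312, 0.1096]
tool_rot: [-0.707, 0.0, 0.0, 0.707]
ft_force: [0.3, -0.4, 0.2]
grip_width: 0.0873
```

```bash
python3 -c "
from h import *
im=camera('wrist');cv2.imwrite('pics/w3.png',im)
look('wrist',dict(bowl_mid=.025,lid_mid=.015))
go(.408,-.311,.015,90)
"
```

```text
wrist bowl_mid 0.72 [318.7 200.8] [ 0.4044 -0.3133  0.025 ]
wrist lid_mid 0.56 [464.1 222.6] [ 0.4272 -0.1871  0.015 ]
GO [-2.3 96.5  2.6] [0.21 0.03 0.18] | at [ 0.41   -0.3133  0.1115] q6 -2.44 w 0.087 t 4.7
```

View pics/w3.png

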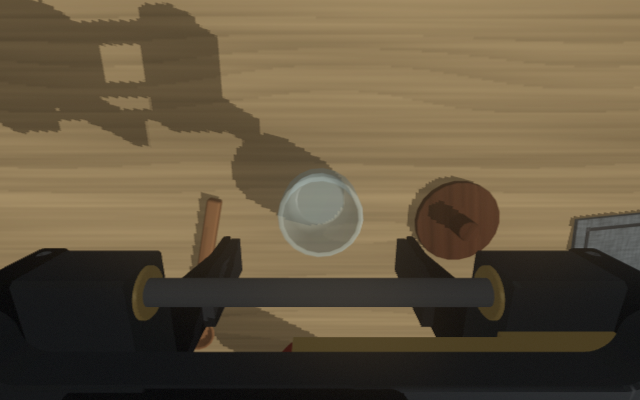

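Bowl rim is centred at (321,214), between the fingers. The lid disc is at (457,219), clear of the right finger.

```bash
python3 -c "
from h import *
b=px2w('wrist',(321,214),.05);print(b,px2w('wrist',(457,219),.008))
go(b[0],b[1],.016,90)
"
```

```text
[ 0.40735087 -0.31161041  0.05      ] [ 0.42640524 -0.19042453  0.008     ]
GO [-3.  95.5  2. ] [0.21 0.03 0.18] | at [ 0.41   -0.3133  0.1115] q6 -2.44 w 0.087 t 4.7
```

Emit:
drive_tool(
  plan=[
    [-2,40,1,0,0,0,87],
    [-2,70,1,0,0,0,87],
    [-2,85,1,0,0,0,87],
    [-2,95,1,0,0,0,87],
    [-2,95,1,0,0,0,87],
    [-2,95,1,0,0,0,58],
    [-2,95,1,0,0,0,58],
    [-2,95,1,0,0,0,58],
    [-2,95,1,0,0,0,58],
    [-2,95,1,0,0,0,58],
  ],
  newtons=20,
)

```text
time: 5.7
position: [0.4068, -0.3114, 0.015]
tool_rot: [0.707, 0.0, 0.0, -0.707]
ft_force: [0.4, 0.3, 5.6]
grip_width: 0.064
```

Emit:
drive_tool(
  plan=[
    [0,0,0,0,0,0,58],
    [0,0,0,0,0,0,58],
    [0,-10,0,0,0,0,58],
    [0,-30,0,0,0,0,58],
    [0,-60,0,0,0,0,58],
    [0,-100,0,0,0,0,58],
    [0,-120,0,0,0,0,58],
    [0,-120,0,0,0,0,58],
  ],
)

```text
time: 6.5
position: [0.408, -0.3128, 0.1374]
tool_rot: [0.709, 0.002, 0.002, -0.705]
ft_force: [-0.2, -1.1, -1.6]
grip_width: 0.0647
```

```bash
python3 -c "
from h import *
go(.5095,.0912,.13,96.15)
"
```

```text
GO [101.4   5.6 404.1] [ 0.33 -6.16  0.25] | at [ 0.408  -0.3128  0.1374] q6 -2.44 w 0.0647 t 6.5
```

Emit:
drive_tool(
  plan=[
    [10,5,30,0,-2,0,58],
    [20,5,80,0,-6.2,0,58],
    [101,5,404,0,-6.2,0,58],
    [101,5,404,0,-6.2,0,58],
    [101,5,404,0,-6.2,0,58],
    [101,5,404,0,-6.2,0,58],
    [101,5,404,0,-6.2,0,58],
    [101,5,404,0,-6.2,0,58],
    [101,5,404,0,-6.2,0,58],
    [101,5,404,0,-6.2,0,58],
  ],
)

```text
time: 7.5
position: [0.5075, 0.0968, 0.1281]
tool_rot: [-0.706, -0.04, 0.04, 0.706]
ft_force: [0.1, -1.3, -1.6]
grip_width: 0.0646
```

```bash
python3 -c "
from h import *
go(.5095,.0912,.035,96.15)
"
```

```text
GO [ 1.4 93.1 -5.8] [-0.06  0.36 -0.04] | at [0.5075 0.0968 0.1281] q6 -1.71 w 0.0646 t 7.5
```

Emit:
drive_tool(
  plan=[
    [0,0,0,0,0,0,58],
    [0,20,0,0,0,0,58],
    [0,50,0,0,0,0,58],
    [0,75,0,0,0,0,58],
    [0,88,0,0,0,0,58],
    [0,88,0,0,0,0,58],
    [0,88,0,0,0,0,58],
  ],
)

```text
time: 8.2
position: [0.5078, 0.092, 0.0414]
tool_rot: [0.706, 0.038, -0.038, -0.706]
ft_force: [0.7, 0.0, -0.1]
grip_width: 0.0641
```

```bash
cat >> h.py <<'E'
def avg(n=4):
    P=[]
    for i in range(n): camera('side'); o=get_obs(); P.append(np.r_[o['position'],o['ft_force'][2]])
    print('avg',np.mean(P,0).round(4),np.std(P,0).round(4))
E
python3 -c "
from h import *
avg();go(.5095,.0912,.027,96.15)
"
```

```text
avg [ 0.5085  0.0924  0.0422 -1.0288] [1.000e-04 2.000e-04 2.000e-04 4.552e-01]
GO [ 0.8 15.3 -1.5] [0.02 0.03 0.13] | at [0.5085 0.0926 0.0423] q6 -1.71 w 0.0644 t 8.4
```

Emit:
drive_tool(
  plan=[
    [1,6,-1,0,0,0,58],
    [1,11,-1,0,0,0,58],
    [1,14,-1,0,0,0,58],
    [1,15,-1,0,0,0,58],
    [1,16,-1,0,0,0,58],
    [1,16,-1,0,0,0,58],
  ],
)

```text
time: 9.0
position: [0.5087, 0.0919, 0.0251]
tool_rot: [-0.706, -0.038, 0.038, 0.706]
ft_force: [-0.5, -0.3, -1.3]
grip_width: 0.0639
```

Emit:
drive_tool(
  plan=[
    [0,0.5,0,0,0,0,58],
    [0,1,0,0,0,0,58],
    [0,1,0,0,0,0,58],
  ],
)

```text
time: 9.3
position: [0.5088, 0.0919, 0.0243]
tool_rot: [-0.706, -0.038, 0.038, 0.706]
ft_force: [0.6, -0.2, -0.7]
grip_width: 0.0643
```

```bash
python3 -c "
from h import *
avg(2);go(.5095,.0912,.0245,96.15)
"
```

```text
avg [ 0.5088  0.0919  0.0243 -1.1538] [0.     0.     0.     0.4755]
GO [ 0.6 -0.2 -0.7] [0.   0.04 0.01] | at [0.5088 0.0918 0.0243] q6 -1.72 w 0.0643 t 9.4
```

Not touching yet, so I'll go down in half-millimetre steps.

Emit:
drive_tool(
  plan=[
    [0.5,0.5,-0.5,0,0,0,58],
    [0.5,1,-0.5,0,0,0,58],
    [0.5,1,-0.5,0,0,0,58],
  ],
)

```text
time: 9.7
position: [0.509, 0.0917, 0.024]
tool_rot: [-0.706, -0.038, 0.038, 0.706]
ft_force: [-0.7, 0.8, 5.8]
grip_width: 0.0645
```

Emit:
drive_tool(
  plan=[
    [0,0.5,0,0,0,0,58],
    [0,0.5,0,0,0,0,58],
  ],
)

```text
time: 9.9
position: [0.509, 0.0916, 0.024]
tool_rot: [-0.706, -0.038, 0.038, 0.706]
ft_force: [-3.0, 1.1, 9.6]
grip_width: 0.0644
```

Emit:
drive_tool(
  plan=[
    [0,0.5,0,0,0,0,58],
    [0,0.5,0,0,0,0,58],
  ],
)

```text
time: 10.1
position: [0.509, 0.0916, 0.0239]
tool_rot: [-0.706, -0.038, 0.038, 0.706]
ft_force: [-3.1, 1.6, 13.9]
grip_width: 0.0644
```

Contact confirmed. I'll relieve the force and open.

Emit:
drive_tool(
  plan=[
    [0,-1,0,0,0,0,58],
    [0,-1,0,0,0,0,66],
    [0,-1,0,0,0,0,75],
    [0,-1,0,0,0,0,87],
    [0,-1,0,0,0,0,87],
    [0,-1,0,0,0,0,87],
    [0,-20,0,0,0,0,87],
    [0,-60,0,0,0,0,87],
    [0,-106,0,0,0,0,87],
    [0,-106,0,0,0,0,87],
  ],
)

```text
time: 11.1
position: [0.5134, 0.0914, 0.1333]
tool_rot: [0.706, 0.042, -0.034, -0.706]
ft_force: [0.5, 0.1, 0.3]
grip_width: 0.0866
```

```bash
python3 -c "
from h import *
im=camera('wrist');cv2.imwrite('pics/w4.png',im)
look('wrist',dict(bowl_mid=.034,saucer=.004))
go(.4262,-.1895,.11,90)
"
```

```text
wrist bowl_mid 0.63 [321.9 195.2] [0.5018 0.0934 0.034 ]
GO [-112.5   18.1 -270.4] [-0.    6.19 -0.02] | at [0.5089 0.0914 0.1281] q6 -1.72 w 0.087 t 11.2
```

View pics/w4.png

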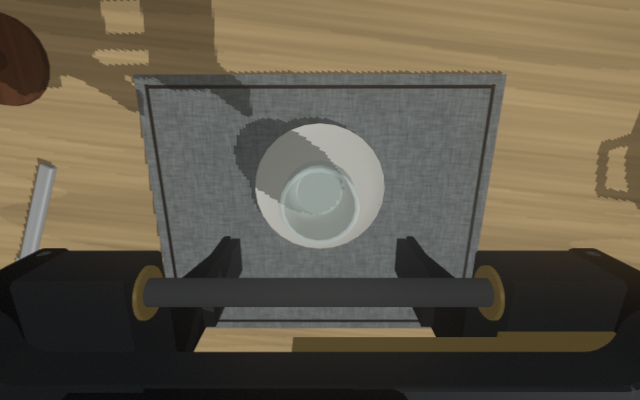

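The bowl stands in the middle of the saucer: foot at (320,191), saucer at (320,186). Next, the lid.

Emit:
drive_tool(
  plan=[
    [-30,15,-70,0,3,0,60],
    [-112,18,-270,0,6.2,0,60],
    [-112,18,-270,0,6.2,0,60],
    [-112,18,-270,0,6.2,0,60],
    [-112,18,-270,0,6.2,0,60],
    [-112,18,-270,0,6.2,0,60],
    [-112,18,-270,0,6.2,0,60],
    [-112,18,-270,0,6.2,0,60],
    [-112,18,-270,0,6.2,0,60],
  ],
)

```text
time: 12.15
position: [0.4262, -0.1876, 0.1092]
tool_rot: [-0.706, 0.001, 0.001, 0.708]
ft_force: [-0.2, -0.2, 0.2]
grip_width: 0.0599
```

```bash
python3 - <<'E'
from h import *
print('rim check')
im=camera('wrist');im=camera('wrist');cv2.imwrite('pics/w5.png',im)
look('wrist',dict(lid_mid=.015))
h=cv2.cvtColor(im,cv2.COLOR_BGR2HSV).astype(int)
p=w2px('wrist',(.4262,-.1905,.008)).astype(int);print(p,h[p[1]+15,p[0]],h[p[1]-60,p[0]-80])
E
```

```text
rim check
wrist lid_mid 0.94 [317.5 207. ] [ 0.4291 -0.1881  0.015 ]
[314 201] [ 13 139  79] [ 18 107  93]
```

View pics/w5.png

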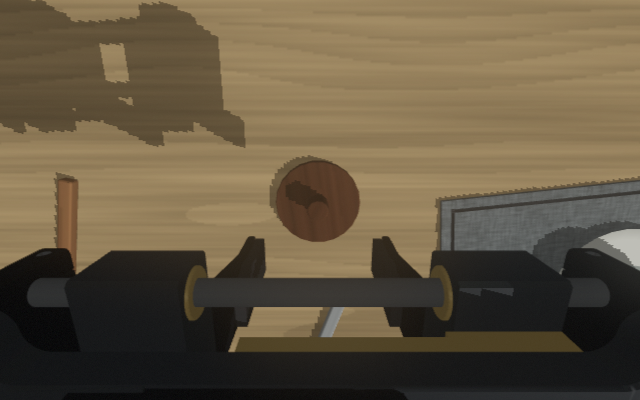

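The lid disc is centred at (318,201), its knob top at about (317,212).

```bash
python3 -c "
from h import *
b=px2w('wrist',(317.5,201),.008);print(b,px2w('wrist',(317,212),.03))
go(b[0],b[1],.010,90)
"
```

```text
[ 0.42584671 -0.18810411  0.008     ] [ 0.42862963 -0.18848734  0.03      ]
GO [-1.1 99.9 -0.8] [-0.05  0.13 -0.06] | at [ 0.427  -0.1874  0.1099] q6 -2.23 w 0.06 t 12.3
```

Emit:
drive_tool(
  plan=[
    [0,40,-1,0,0,0,60],
    [0,75,-1,0,0,0,60],
    [0,92,-1,0,0,0,60],
    [0,98.5,-1,0,0,0,60],
    [0,98.5,-1,0,0,0,60],
    [0,98.5,-1,0,0,0,10],
    [0,98.5,-1,0,0,0,10],
    [0,98.5,-1,0,0,0,10],
    [0,98.5,-1,0,0,0,10],
    [0,98.5,-1,0,0,0,10],
  ],
  newtons=20,
)

```text
time: 13.3
position: [0.4273, -0.1903, 0.0122]
tool_rot: [0.707, 0.0, 0.0, -0.707]
ft_force: [0.0, -0.6, 0.4]
grip_width: 0.0281
```

Emit:
drive_tool(
  plan=[
    [0,0,0,0,0,0,10],
    [0,0,0,0,0,0,10],
    [0,-10,0,0,0,0,10],
    [0,-30,0,0,0,0,10],
    [0,-60,0,0,0,0,10],
    [0,-100,0,0,0,0,10],
    [0,-140,0,0,0,0,10],
    [0,-140,0,0,0,0,10],
  ],
)

```text
time: 14.1
position: [0.4298, -0.192, 0.1567]
tool_rot: [0.71, 0.003, 0.003, -0.705]
ft_force: [0.6, -0.4, -0.7]
grip_width: 0.0172
```

```bash
python3 -c "
from h import *
avg(2);go(.5095,.0915,.15,96.15)
"
```

```text
avg [ 0.4279 -0.1907  0.1538 -0.3694] [0.0006 0.0004 0.0008 0.0792]
GO [ 82.1   2.7 281.8] [ 0.1  -6.16  0.12] | at [ 0.4273 -0.1903  0.153 ] q6 -2.23 w 0.0174 t 14.2
```

Emit:
drive_tool(
  plan=[
    [10,3,30,0,-3,0,10],
    [82,3,282,0,-6.2,0,10],
    [82,3,282,0,-6.2,0,10],
    [82,3,282,0,-6.2,0,10],
    [82,3,282,0,-6.2,0,10],
    [82,3,282,0,-6.2,0,10],
    [82,3,282,0,-6.2,0,10],
    [82,3,282,0,-6.2,0,10],
    [82,3,282,0,-6.2,0,10],
    [82,3,282,0,-6.2,0,10],
  ],
)

```text
time: 15.2
position: [0.5083, 0.0903, 0.1481]
tool_rot: [0.706, 0.037, -0.038, -0.706]
ft_force: [-0.1, -0.2, -0.1]
grip_width: 0.017
```

```bash
python3 -c "
from h import *
avg(3);go(.509,.0916,.075,96.15)
"
```

```text
avg [ 0.5087  0.0903  0.1485 -0.0534] [1.000e-04 1.000e-04 1.000e-04 7.084e-01]
GO [ 0.3 73.7  1.2] [ 0.01 -0.1  -0.03] | at [0.5089 0.0904 0.1487] q6 -1.72 w 0.0169 t 15.3
```

Emit:
drive_tool(
  plan=[
    [0,20,1,0,0,0,10],
    [0,45,1,0,0,0,10],
    [0,65,1,0,0,0,10],
    [0,73,1,0,0,0,10],
    [0,74,1,0,0,0,10],
    [0,75,1,0,0,0,10],
    [0,75,1,0,0,0,10],
  ],
)

```text
time: 16.05
position: [0.5098, 0.0927, 0.0746]
tool_rot: [0.706, 0.039, -0.037, -0.706]
ft_force: [0.3, -0.4, 0.3]
grip_width: 0.0173
```

Emit:
drive_tool(
  plan=[
    [0,1,0,0,0,0,10],
    [0,1,0,0,0,0,10],
  ],
)

```text
time: 16.25
position: [0.5094, 0.0929, 0.0733]
tool_rot: [0.706, 0.039, -0.038, -0.706]
ft_force: [-0.6, -1.0, -0.5]
grip_width: 0.0175
```

Emit:
drive_tool(
  plan=[
    [0,1,0,0,0,0,10],
    [0,1,0,0,0,0,10],
  ],
)

```text
time: 16.45
position: [0.5091, 0.0929, 0.0719]
tool_rot: [0.706, 0.038, -0.038, -0.706]
ft_force: [-0.2, 0.0, -1.0]
grip_width: 0.0178
```

Emit:
drive_tool(
  plan=[
    [0,1,0,0,0,0,10],
    [0,1,0,0,0,0,10],
  ],
)

```text
time: 16.65
position: [0.5092, 0.0929, 0.0709]
tool_rot: [0.706, 0.038, -0.038, -0.706]
ft_force: [-0.6, 1.5, 2.3]
grip_width: 0.0175
```

Emit:
drive_tool(
  plan=[
    [0,0,0,0,0,0,14],
    [0,0,0,0,0,0,22],
    [0,0,0,0,0,0,40],
    [0,0,0,0,0,0,40],
    [0,0,0,0,0,0,40],
    [0,-15,0,0,0,0,40],
    [0,-50,0,0,0,0,40],
    [0,-80,0,0,0,0,40],
    [0,-80,0,0,0,0,40],
    [0,-80,0,0,0,0,40],
  ],
)

```text
time: 17.65
position: [0.5093, 0.0929, 0.1512]
tool_rot: [0.706, 0.039, -0.038, -0.706]
ft_force: [-0.4, -0.1, -0.3]
grip_width: 0.0398
```

```bash
python3 - <<'E'
from h import *
camera('side');im=camera('wrist');cv2.imwrite('pics/w6.png',im)
look('wrist',dict(lid_mid=.074))
# fork yaw: jaw = yaw+90 = 73
go(.56,-.187,.20,73);
E
```

```text
wrist lid_mid 0.84 [319.2 212.4] [0.5082 0.0935 0.074 ]
GO [  21.4  -50.6 -283.9] [ 1.000e-02  2.318e+01 -1.700e-01] | at [0.508  0.0929 0.1496] q6 -1.71 w 0.0396 t 17.8
```

View pics/w6.png

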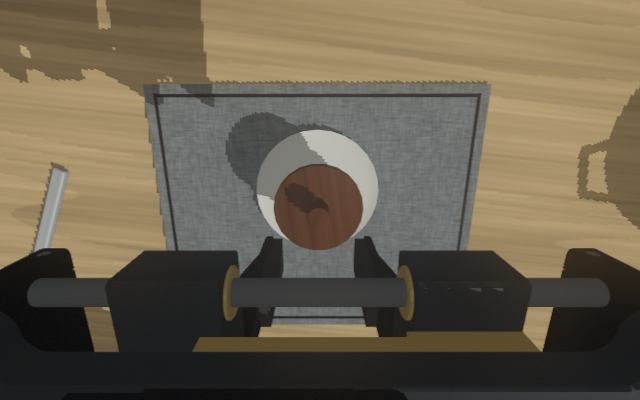

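Lid sits level and centred on the bowl at (319,207). Next, the fork.

Emit:
drive_tool(
  plan=[
    [10,-50,-20,0,5,0,40],
    [21,-50,-284,0,23.2,0,40],
    [21,-50,-284,0,23.2,0,40],
    [21,-50,-284,0,23.2,0,40],
    [21,-50,-284,0,23.2,0,40],
    [21,-50,-284,0,23.2,0,40],
    [21,-50,-284,0,23.2,0,40],
    [21,-50,-284,0,23.2,0,40],
    [21,-50,-284,0,23.2,0,40],
    [21,-50,-284,0,23.2,0,40],
  ],
)

```text
time: 18.8
position: [0.5596, -0.1848, 0.2001]
tool_rot: [-0.699, 0.105, -0.103, 0.7]
ft_force: [0.5, -0.1, -0.4]
grip_width: 0.0401
```

```bash
cat >> h.py <<'E'
def bar(n,im,cond,seed,z):
    """axis of the elongated blob at seed: end points and yaw on plane z"""
    m=cv2.morphologyEx(cond.astype(np.uint8),cv2.MORPH_CLOSE,np.ones((3,3)))
    _,lab,st,ce=cv2.connectedComponentsWithStats(m)
    l=max(np.unique(lab[seed[1]-12:seed[1]+13,seed[0]-12:seed[0]+13])[1:],key=lambda k:st[k,4])
    c=np.argwhere(lab==l)[:,::-1]
    P=np.array([px2w(n,p,z)[:2] for p in c])
    r=cv2.minAreaRect((P*1000).astype(np.float32));print('rect mm',np.round(r[0],1),np.round(r[1],1),round(r[2],2))
    vx,vy,x0,y0=cv2.fitLine(P.astype(np.float32),cv2.DIST_L2,0,.01,.01).ravel()
    s=(P-[x0,y0])@[vx,vy];print('line through',round(x0,4),round(y0,4),'yaw',np.degrees(np.arctan2(vy,vx)).round(2),'ends',(np.array([x0,y0])+s.min()*np.array([vx,vy])).round(4),(np.array([x0,y0])+s.max()*np.array([vx,vy])).round(4))
E
python3 - <<'E'
from h import *
avg(1);im=camera('wrist');cv2.imwrite('pics/w7.png',im)
look('wrist',dict(fork_mid=.004))
h=cv2.cvtColor(im,cv2.COLOR_BGR2HSV).astype(int)
p=w2px('wrist',(.589,-.189,.006)).astype(int);print(p,h[p[1],p[0]])
bar('wrist',im,(h[...,1]<60)&(h[...,2]>100),p,.006)
E
```

```text
avg [ 0.5599 -0.1848  0.2003  0.3629] [0. 0. 0. 0.]
[322 202] [ 45   4 143]Traceback (most recent call last):
  File "<stdin>", line 6, in <module>
  File "h.py", line 39, in bar
    P=np.array([px2w(n,p,z)[:2] for p in c])
                ~~~~^^^^^^^
  File "h.py", line 10, in px2w
    c,Rc,o=cam(name)
           ~~~^^^^^^
  File "h.py", line 7, in cam
    o=get_obs();T=np.array(c['tool_from_camera']);Rt=R.from_quat(o['tool_rot']).as_matrix()
ValueError: time passes only in moves, steps and waits
```

View pics/w7.png

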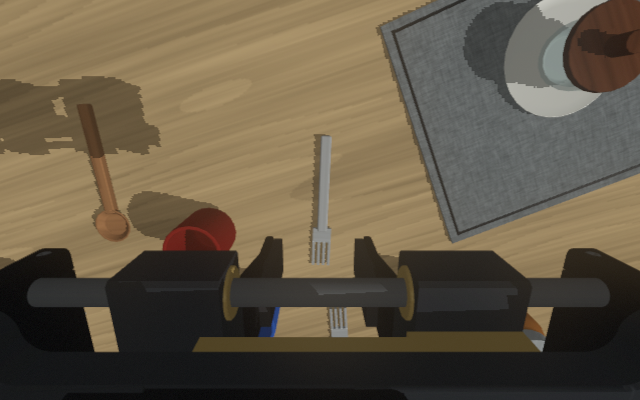

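The fork is fully in view: handle end (325,137), tines to (320,262). get_obs was called too often per control period, so I'm computing the camera pose once.

```bash
python3 - <<'E'
s=open('h.py').read()
s=s.replace("P=np.array([px2w(n,p,z)[:2] for p in c])","P=pxs(n,c,z)")
s+='''
def pxs(n,c,z):
    k,Rc,o=cam(n);d=np.c_[(c[:,0]-k['cx'])/k['fx'],(c[:,1]-k['cy'])/k['fy'],np.ones(len(c))]@Rc.T
    return (o+d*((z-o[2])/d[:,2])[:,None])[:,:2]
'''
open('h.py','w').write(s)
E
python3 - <<'E'
from h import *
im=camera('wrist')
h=cv2.cvtColor(im,cv2.COLOR_BGR2HSV).astype(int)
c=(h[...,1]<45)&(h[...,2]>90); c[:, :290]=0;c[:,350:]=0;c[266:]=0
bar('wrist',im,c,(324,190),.006)
c[225:]=0
bar('wrist',im,c,(324,190),.007)
c=(h[...,0]<14)&(h[...,1]>110);c[:,150:]=0;c[245:]=0;c[:,:60]=0
bar('wrist',im,c,(105,180),.009)
E
```

```text
rect mm [ 589.8 -187.9] [ 22.1 157.8] 70.22
line through 0.596 -0.1905 yaw -19.37 ends [ 0.5153 -0.1622] [ 0.6641 -0.2145]
rect mm [ 564.8 -179.6] [ 11.7 105.2] 70.82
line through 0.5628 -0.1789 yaw -19.18 ends [ 0.5152 -0.1623] [ 0.6145 -0.1969]
rect mm [ 499.8 -428.2] [1.1 3.6] 80.26
line through 0.5002 -0.4282 yaw -18.54 ends [ 0.4981 -0.4275] [ 0.5015 -0.4286]
```

```bash
python3 -c "
from h import *
go(.5898,-.188,.06,70.8);go(.5898,-.188,.0025,70.8)
"
```

```text
GO [ 28.8 140.9   6.2] [-0.01  2.3  -0.02] | at [ 0.5605 -0.1856  0.2009] q6 -1.78 w 0.04 t 19.0
GO [ 28.8 198.4   6.2] [-0.01  2.3  -0.02] | at [ 0.5605 -0.1856  0.2009] q6 -1.78 w 0.04 t 19.0
```

Emit:
drive_tool(
  plan=[
    [15,40,3,0,1,0,40],
    [29,80,6,0,2.3,0,40],
    [29,120,6,0,2.3,0,40],
    [29,150,6,0,2.3,0,40],
    [29,175,6,0,2.3,0,40],
    [29,188,6,0,2.3,0,40],
    [29,188,6,0,2.3,0,40],
    [29,188,6,0,2.3,0,40],
  ],
)

```text
time: 19.8
position: [0.5907, -0.19, 0.0136]
tool_rot: [0.697, -0.118, 0.119, -0.697]
ft_force: [0.5, 0.2, 0.6]
grip_width: 0.04
```

```bash
python3 -c "
from h import *
avg(2);go(.5898,-.188,.0025,70.8)
"
```

```text
avg [ 0.5912 -0.1904  0.0143 -0.2269] [1.000e-04 1.000e-04 1.000e-04 1.038e-01]
GO [-2.2 11.9  1.8] [ 0.03 -0.1   0.18] | at [ 0.5912 -0.1904  0.0144] q6 -1.73 w 0.0399 t 19.9
```

Emit:
drive_tool(
  plan=[
    [-2,6,2,0,0,0,40],
    [-2,10,2,0,0,0,40],
    [-2,12,2,0,0,0,40],
    [-2,12,2,0,0,0,40],
    [-2,12,2,0,0,0,4],
    [-2,12,2,0,0,0,4],
    [-2,12,2,0,0,0,4],
    [-2,12,2,0,0,0,4],
    [-2,12,2,0,0,0,4],
    [-2,12,2,0,0,0,4],
  ],
  newtons=25,
)

```text
time: 20.9
position: [0.5888, -0.1874, 0.0008]
tool_rot: [0.697, -0.119, 0.119, -0.697]
ft_force: [0.1, -0.1, -0.1]
grip_width: 0.0115
```

Emit:
drive_tool(
  plan=[
    [0,0,0,0,0,0,4],
    [0,-5,0,0,0,0,4],
    [0,-20,0,0,0,0,4],
    [0,-50,0,0,0,0,4],
    [0,-90,0,0,0,0,4],
    [0,-140,0,0,0,0,4],
    [0,-140,0,0,0,0,4],
  ],
)

```text
time: 21.6
position: [0.5937, -0.1897, 0.1493]
tool_rot: [0.699, -0.113, 0.124, -0.695]
ft_force: [-0.3, -1.0, 0.5]
grip_width: 0.012
```

```bash
python3 -c "
from h import *
avg(2);go(.4977,.2006,.15,96.15)
"
```

```text
avg [ 0.5907 -0.1883  0.1449 -1.623 ] [0.001  0.0005 0.0013 0.2332]
GO [-215.3   -7.7  336.2] [  0.1  -25.46   0.26] | at [ 0.5898 -0.1878  0.1436] q6 -1.72 w 0.0114 t 21.7
```

Emit:
drive_tool(
  plan=[
    [-15,-8,25,0,-3,0,4],
    [-215,-8,336,0,-25.5,0,4],
    [-215,-8,336,0,-25.5,0,4],
    [-215,-8,336,0,-25.5,0,4],
    [-215,-8,336,0,-25.5,0,4],
    [-215,-8,336,0,-25.5,0,4],
    [-215,-8,336,0,-25.5,0,4],
    [-215,-8,336,0,-25.5,0,4],
    [-215,-8,336,0,-25.5,0,4],
    [-215,-8,336,0,-25.5,0,4],
  ],
)

```text
time: 22.7
position: [0.4943, 0.2034, 0.1475]
tool_rot: [-0.706, -0.038, 0.041, 0.706]
ft_force: [-0.8, -0.1, -0.9]
grip_width: 0.0118
```

```bash
python3 - <<'E'
from h import *
avg(3);im=camera('wrist');cv2.imwrite('pics/w8.png',im);go(.4977,.2006,.02,96.15)
E
```

```text
avg [ 0.4959  0.2009  0.1478 -0.2368] [5.000e-04 7.000e-04 1.000e-04 6.733e-01]
GO [  1.1 128.1   0.8] [ 0.03 -0.03 -0.08] | at [0.4969 0.1997 0.1481] q6 -1.5 w 0.0114 t 22.9
```

View pics/w8.png

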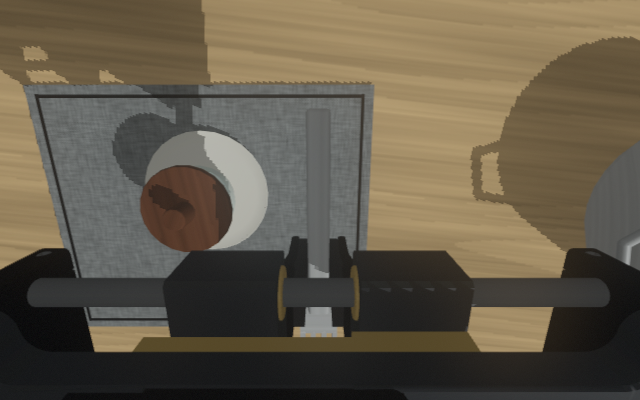

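The fork is held straight and parallel to the mat edge, handle end at (318,110). Lowering.

Emit:
drive_tool(
  plan=[
    [1,30,1,0,0,0,4],
    [1,70,1,0,0,0,4],
    [1,105,1,0,0,0,4],
    [1,125,1,0,0,0,4],
    [1,135,1,0,0,0,4],
    [1,139,1,0,0,0,4],
    [1,140,1,0,0,0,4],
    [1,140,1,0,0,0,4],
  ],
)

```text
time: 23.7
position: [0.4988, 0.2018, 0.0096]
tool_rot: [-0.706, -0.039, 0.037, 0.706]
ft_force: [-0.4, 0.0, -0.5]
grip_width: 0.0112
```

```bash
python3 - <<'E'
from h import *
avg(2);go(.4977,.2006,.0048,96.15)
E
```

```text
avg [ 0.4988  0.202   0.0098 -0.1576] [0.000e+00 1.000e-04 0.000e+00 9.165e-01]
GO [-1.2  5.  -1.3] [-0.01  0.03  0.13] | at [0.4987 0.202  0.0098] q6 -1.5 w 0.0115 t 23.8
```

Emit:
drive_tool(
  plan=[
    [-1,2,-1.5,0,0,0,4],
    [-1,3,-1.5,0,0,0,4],
    [-1,4,-1.5,0,0,0,4],
    [-1,4.5,-1.5,0,0,0,4],
    [-1,5,-1.5,0,0,0,4],
    [-1,5,-1.5,0,0,0,4],
  ],
)

```text
time: 24.4
position: [0.4971, 0.2004, 0.0047]
tool_rot: [0.706, 0.038, -0.038, -0.706]
ft_force: [-1.8, -0.9, 7.2]
grip_width: 0.0119
```

Emit:
drive_tool(
  plan=[
    [0,-0.5,0,0,0,0,14],
    [0,-0.5,0,0,0,0,40],
    [0,-0.5,0,0,0,0,40],
    [0,-0.5,0,0,0,0,40],
    [0,-20,0,0,0,0,40],
    [0,-60,0,0,0,0,40],
    [0,-110,0,0,0,0,40],
    [0,-160,0,0,0,0,40],
    [0,-200,0,0,0,0,40],
    [0,-200,0,0,0,0,40],
  ],
)

```text
time: 25.4
position: [0.5008, 0.2012, 0.2093]
tool_rot: [-0.705, -0.043, 0.034, 0.707]
ft_force: [0.6, 0.2, 1.3]
grip_width: 0.0398
```

```bash
python3 - <<'E'
from h import *
avg(2);im=camera('wrist');cv2.imwrite('pics/w9.png',im)
h=cv2.cvtColor(im,cv2.COLOR_BGR2HSV).astype(int)
look('wrist',dict(fork_mid=.008))
for p in ((318,160),(318,190),(318,215)):
  print(h[p[1],p[0]-14:p[0]+15:4,1:].tolist())
go(.45,-.405,.20,76.5)
E
```

```text
avg [ 0.498   0.2005  0.2055 -0.7807] [0.0008 0.0002 0.0011 0.1173]
wrist fork_mid 0.72 [319.2 177.7] [0.4931 0.2007 0.008 ]
[[9, 114], [8, 97], [6, 79], [5, 153], [3, 151], [7, 114], [7, 112], [7, 109]]
[[7, 115], [7, 78], [6, 79], [2, 152], [5, 152], [7, 107], [7, 109], [7, 108]]
[[7, 117], [6, 88], [5, 152], [3, 152], [5, 152], [3, 153], [8, 121], [9, 115]]
GO [-110.6    2.8 -596.6] [ 0.05 19.69 -0.2 ] | at [0.4957 0.2    0.2022] q6 -1.5 w 0.0403 t 25.6
```

View pics/w9.png

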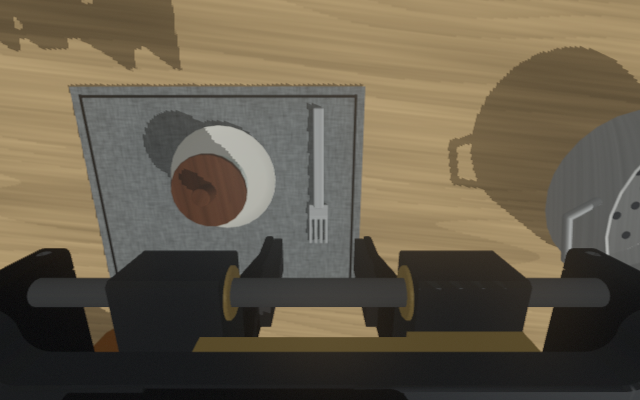

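The fork lies well on the mat: (318,106) to (318,243), midway between the rim and the side edge. Now the spoon.

Emit:
drive_tool(
  plan=[
    [-20,3,-50,0,2,0,40],
    [-110,3,-596,0,19.7,0,40],
    [-110,3,-596,0,19.7,0,40],
    [-110,3,-596,0,19.7,0,40],
    [-110,3,-596,0,19.7,0,40],
    [-110,3,-596,0,19.7,0,40],
    [-110,3,-596,0,19.7,0,40],
    [-110,3,-596,0,19.7,0,40],
    [-110,3,-596,0,19.7,0,40],
    [-110,3,-596,0,19.7,0,40],
  ],
)

```text
time: 26.6
position: [0.4565, -0.2982, 0.1984]
tool_rot: [-0.701, 0.085, -0.082, 0.703]
ft_force: [1.0, 0.5, -0.6]
grip_width: 0.04
```

```bash
python3 - <<'E'
from h import *
avg(2);go(.45,-.405,.20,76.5)
E
```

```text
avg [ 0.4577 -0.3058  0.1989  0.4621] [0.000e+00 2.100e-03 1.000e-04 5.473e-01]
GO [  16.8   -1.  -100.2] [ 0.13 -0.37  0.02] | at [ 0.4577 -0.3037  0.1988] q6 -2.12 w 0.0397 t 26.7
```

Emit:
drive_tool(
  plan=[
    [17,-1,-100,0,0,0,40],
    [17,-1,-100,0,0,0,40],
    [17,-1,-100,0,0,0,40],
    [17,-1,-100,0,0,0,40],
    [17,-1,-100,0,0,0,40],
  ],
)

```text
time: 27.2
position: [0.4505, -0.3959, 0.2]
tool_rot: [-0.701, 0.084, -0.082, 0.704]
ft_force: [0.9, 0.4, -0.5]
grip_width: 0.0401
```

```bash
python3 - <<'E'
from h import *
avg(2);im=camera('wrist');cv2.imwrite('pics/w10.png',im)
look('wrist',dict(spoon_mid=.005))
h=cv2.cvtColor(im,cv2.COLOR_BGR2HSV).astype(int)
p=w2px('wrist',(.47,-.42,.009)).astype(int);print(p)
for r in (150,180): 
  q=w2px('wrist',(.44+.001*(r-150),-.412,.009)).astype(int);print(q,h[q[1],q[0]-20:q[0]+21:4].tolist())
E
```

```text
avg [ 0.4509 -0.3959  0.2007  0.2898] [0.0001 0.0001 0.0002 0.0262]
wrist spoon_mid 0.97 [305.4 211.7] [ 0.4868 -0.4207  0.005 ]
[302 199]
[302 173] [[19, 99, 150], [19, 98, 151], [19, 97, 153], [18, 105, 104], [16, 119, 94], [15, 132, 120], [14, 134, 129], [19, 98, 151], [19, 98, 149], [19, 99, 150], [19, 99, 149]]
[308 197] [[19, 101, 147], [19, 106, 99], [18, 107, 98], [14, 133, 109], [14, 136, 126], [15, 125, 135], [19, 101, 147], [19, 99, 147], [19, 100, 146], [19, 99, 144], [19, 102, 143]]
```

View pics/w10.png

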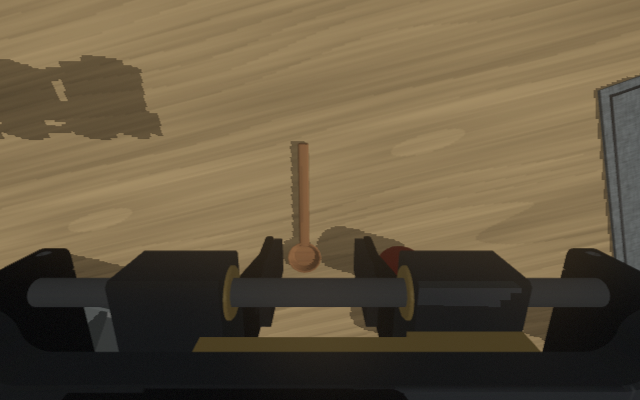

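The spoon runs from its handle end (304,143) to its bowl tip (304,271), nearly parallel to the tool x axis.

```bash
python3 - <<'E'
from h import *
im=camera('wrist');h=cv2.cvtColor(im,cv2.COLOR_BGR2HSV).astype(int)
c=(h[...,0]<=16)&(h[...,1]>115)&(h[...,2]>100);c[:,:280]=0;c[:,330:]=0;c[272:]=0
bar('wrist',im,c,(304,190),.009)
d=c.copy();d[235:]=0
bar('wrist',im,d,(304,190),.009)
go(.4868,-.4225,.015,76.5)
E
```

```text
rect mm [ 484.3 -422.3] [ 40.7 158.5] 76.66
line through 0.4952 -0.4248 yaw -15.02 ends [ 0.4078 -0.4014] [ 0.561  -0.4425]
rect mm [ 460.3 -415.4] [ 10.4 108.7] 76.03
line through 0.4588 -0.4149 yaw -13.36 ends [ 0.4075 -0.4027] [ 0.5132 -0.4278]
GO [ 40.4 186.8 -16.7] [-0.02  0.08 -0.02] | at [ 0.4515 -0.3969  0.2018] q6 -2.24 w 0.0398 t 27.4
```

Emit:
drive_tool(
  plan=[
    [15,40,-8,0,0,0,40],
    [39,80,-16,0,0,0,40],
    [39,120,-16,0,0,0,40],
    [39,155,-16,0,0,0,40],
    [39,180,-16,0,0,0,40],
    [39,187,-16,0,0,0,40],
    [39,187,-16,0,0,0,40],
    [39,187,-16,0,0,0,40],
  ],
)

```text
time: 28.25
position: [0.4863, -0.4236, 0.0163]
tool_rot: [0.703, -0.082, 0.084, -0.702]
ft_force: [0.0, -0.2, -0.5]
grip_width: 0.04
```

```bash
python3 -c "
from h import *
avg(2);go(.485,-.422,.003,76.4)
"
```

```text
avg [ 0.4864 -0.4239  0.0168  0.1643] [0.     0.     0.0001 0.0446]
GO [-1.9 13.8  1.6] [0.13 0.1  0.17] | at [ 0.4864 -0.424   0.0168] q6 -2.22 w 0.04 t 28.4
```

Emit:
drive_tool(
  plan=[
    [-2,6,2,0,0,0,40],
    [-2,10,2,0,0,0,40],
    [-2,13,2,0,0,0,40],
    [-2,13,2,0,0,0,40],
    [-2,13,2,0,0,0,4],
    [-2,13,2,0,0,0,4],
    [-2,13,2,0,0,0,4],
    [-2,13,2,0,0,0,4],
    [-2,13,2,0,0,0,4],
    [-2,13,2,0,0,0,4],
  ],
  newtons=25,
)

```text
time: 29.35
position: [0.4839, -0.4206, 0.0019]
tool_rot: [0.702, -0.083, 0.083, -0.702]
ft_force: [0.6, -0.9, 0.8]
grip_width: 0.0116
```

Emit:
drive_tool(
  plan=[
    [0,0,0,0,0,0,4],
    [0,-5,0,0,0,0,4],
    [0,-20,0,0,0,0,4],
    [0,-50,0,0,0,0,4],
    [0,-90,0,0,0,0,4],
    [0,-140,0,0,0,0,4],
    [0,-140,0,0,0,0,4],
  ],
)

```text
time: 30.05
position: [0.4876, -0.4247, 0.1508]
tool_rot: [0.706, -0.079, 0.087, -0.698]
ft_force: [1.4, -1.1, -0.5]
grip_width: 0.0115
```

```bash
python3 -c "
from h import *
avg(2);go(.5213,-.0182,.15,96.15)
"
```

```text
avg [ 0.4854 -0.4222  0.1461 -0.1785] [7.000e-04 8.000e-04 1.400e-03 8.654e-01]
GO [-58.5  -6.7 400.5] [  0.21 -19.66   0.19] | at [ 0.4847 -0.4213  0.1448] q6 -2.22 w 0.0113 t 30.1
```

Emit:
drive_tool(
  plan=[
    [-10,-7,30,0,-3,0,4],
    [-58,-7,400,0,-19.7,0,4],
    [-58,-7,400,0,-19.7,0,4],
    [-58,-7,400,0,-19.7,0,4],
    [-58,-7,400,0,-19.7,0,4],
    [-58,-7,400,0,-19.7,0,4],
    [-58,-7,400,0,-19.7,0,4],
    [-58,-7,400,0,-19.7,0,4],
    [-58,-7,400,0,-19.7,0,4],
    [-58,-7,400,0,-19.7,0,4],
  ],
)

```text
time: 31.15
position: [0.5191, -0.0144, 0.1475]
tool_rot: [-0.705, -0.038, 0.041, 0.707]
ft_force: [-0.5, -0.8, -0.8]
grip_width: 0.0119
```

Emit:
drive_tool(
  plan=[
    [0,0,0,0,0,0,4],
    [0,0,0,0,0,0,4],
    [0,0,0,0,0,0,4],
  ],
)

```text
time: 31.45
position: [0.5208, -0.0194, 0.1485]
tool_rot: [0.706, 0.037, -0.038, -0.706]
ft_force: [0.0, 0.1, 0.1]
grip_width: 0.0117
```

```bash
python3 - <<'E'
from h import *
avg(2);go(.5213,-.0182,.0059,96.15)
im=camera('wrist');cv2.imwrite('pics/w11.png',im)
h=cv2.cvtColor(im,cv2.COLOR_BGR2HSV).astype(int)
c=(h[...,0]<=16)&(h[...,1]>90);c[:,:290]=0;c[:,350:]=0;c[235:]=0
bar('wrist',im,c,(318,180),.155)
E
```

```text
avg [ 0.5209 -0.0193  0.1486 -0.074 ] [0.000e+00 1.000e-04 0.000e+00 2.585e-01]
GO [  0.5 142.7   1. ] [-0.   -0.08 -0.02] | at [ 0.5209 -0.0192  0.1486] q6 -1.93 w 0.0114 t 31.6
rect mm [474.3 -24.4] [64.4 11.4] 6.01
line through 0.4725 -0.0245 yaw 5.99 ends [ 0.4423 -0.0277] [ 0.5063 -0.021 ]
```

Emit:
drive_tool(
  plan=[
    [0,30,1,0,0,0,4],
    [0,70,1,0,0,0,4],
    [0,105,1,0,0,0,4],
    [0,125,1,0,0,0,4],
    [0,135,1,0,0,0,4],
    [0,139,1,0,0,0,4],
    [0,139,1,0,0,0,4],
    [0,139,1,0,0,0,4],
  ],
)

```text
time: 32.4
position: [0.5217, -0.0173, 0.0108]
tool_rot: [0.706, 0.039, -0.037, -0.706]
ft_force: [0.3, -0.4, -0.7]
grip_width: 0.0118
```

```bash
python3 - <<'E'
from h import *
avg(2);go(.5213,-.0182,.0059,96.15)
E
```

```text
avg [ 0.5217 -0.0172  0.0109 -0.5982] [0.     0.     0.     0.3167]
GO [-0.5  5.  -0.9] [0.05 0.04 0.13] | at [ 0.5217 -0.0172  0.0109] q6 -1.93 w 0.0114 t 32.5
```

Emit:
drive_tool(
  plan=[
    [-0.5,2,-1,0,0,0,4],
    [-0.5,3,-1,0,0,0,4],
    [-0.5,4,-1,0,0,0,4],
    [-0.5,4.5,-1,0,0,0,4],
    [-0.5,5,-1,0,0,0,4],
    [-0.5,5,-1,0,0,0,4],
  ],
)

```text
time: 33.1
position: [0.5205, -0.0181, 0.0058]
tool_rot: [0.706, 0.038, -0.038, -0.706]
ft_force: [-1.7, -0.2, 8.4]
grip_width: 0.0116
```

Emit:
drive_tool(
  plan=[
    [0,-0.5,0,0,0,0,14],
    [0,-0.5,0,0,0,0,36],
    [0,-0.5,0,0,0,0,36],
    [0,-0.5,0,0,0,0,36],
    [0,-20,0,0,0,0,36],
    [0,-60,0,0,0,0,60],
    [0,-110,0,0,0,0,87],
    [0,-160,0,0,0,0,87],
    [0,-200,0,0,0,0,87],
    [0,-200,0,0,0,0,87],
  ],
)

```text
time: 34.1
position: [0.5243, -0.0189, 0.2105]
tool_rot: [0.707, 0.043, -0.034, -0.705]
ft_force: [1.0, 0.7, -0.4]
grip_width: 0.0682
```

```bash
python3 - <<'E'
from h import *
avg(2);im=camera('wrist');cv2.imwrite('pics/w12.png',im)
look('wrist',dict(spoon_mid=.009,fork_mid=.008,lid_mid=.074))
h=cv2.cvtColor(im,cv2.COLOR_BGR2HSV).astype(int)
c=(h[...,0]<=16)&(h[...,1]>90)&(h[...,2]>95);c[:,:290]=0;c[:,350:]=0;c[245:]=0
bar('wrist',im,c,(318,180),.013)
go(.55,-.32,.20,90)
E
```

```text
avg [ 0.5215 -0.0183  0.2066 -0.6282] [0.0008 0.0002 0.001  0.078 ]
wrist spoon_mid 0.56 [319.  176.2] [ 0.5151 -0.0173  0.009 ]
wrist fork_mid 0.68 [506.3 181.2] [0.4977 0.1989 0.008 ]
wrist lid_mid 0.81 [436.8 193.7] [0.5063 0.0945 0.074 ]
rect mm [516.9 -18.2] [155.9  38.2] 6.11
line through 0.5269 -0.0173 yaw 5.03 ends [ 0.4391 -0.025 ] [ 0.5946 -0.0113]
GO [  -1.9    2.5 -303.8] [-0.07  6.18 -0.23] | at [ 0.5192 -0.0178  0.203 ] q6 -1.93 w 0.0851 t 34.4
```

View pics/w12.png

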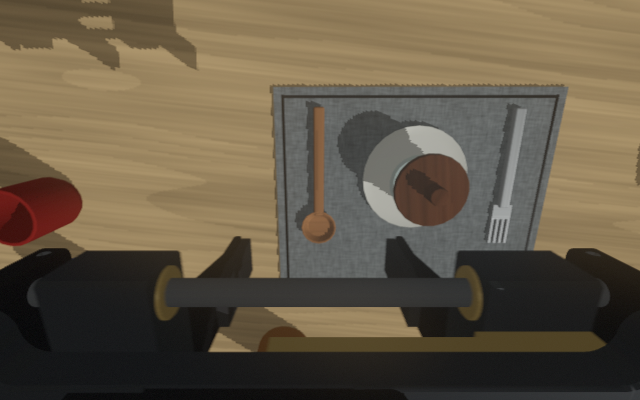

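The spoon lies straight in its strip, (319,108) to (318,240), with its bowl end away from the robot. Last, the red cup.

Emit:
drive_tool(
  plan=[
    [0,0,-30,0,2,0,87],
    [-2,0,-304,0,6.2,0,87],
    [-2,0,-304,0,6.2,0,87],
    [-2,0,-304,0,6.2,0,87],
    [-2,0,-304,0,6.2,0,87],
    [-2,0,-304,0,6.2,0,87],
    [-2,0,-304,0,6.2,0,87],
    [-2,0,-304,0,6.2,0,87],
    [-2,0,-304,0,6.2,0,87],
    [-2,0,-304,0,6.2,0,87],
  ],
)

```text
time: 35.4
position: [0.5506, -0.3187, 0.2035]
tool_rot: [-0.706, 0.001, 0.001, 0.708]
ft_force: [-0.0, -0.5, 0.1]
grip_width: 0.087
```

```bash
python3 - <<'E'
from h import *
avg(2);im=camera('wrist');cv2.imwrite('pics/w13.png',im)
look('wrist',dict(cup_mid=.036))
h=cv2.cvtColor(im,cv2.COLOR_BGR2HSV).astype(int)
red=(((h[...,0]<8)|(h[...,0]>172))&(h[...,1]>150)).astype(np.uint8)
cs=cv2.findContours(red,0,1)[0];c=max(cs,key=cv2.contourArea);print(cv2.boundingRect(c))
# silhouette fit: project rim & foot circles for candidate centres, match convex hull mask
k,Rc,o=cam('wrist')
from scipy.optimize import minimize
t=np.linspace(0,2*np.pi,60)
def mask(x,y):
    P=np.array([[x+.03*np.cos(a),y+.03*np.sin(a),z] for z in(0.,.072) for a in t]);v=(P-o)@Rc
    q=np.c_[k['fx']*v[:,0]/v[:,2]+k['cx'],k['fy']*v[:,1]/v[:,2]+k['cy']]
    m=np.zeros(h.shape[:2],np.uint8);cv2.fillConvexPoly(m,cv2.convexHull((q*16).astype(np.int32)),1,shift=4);m[245:]=0;return m
r=red.copy();r=cv2.morphologyEx(r,cv2.MORPH_CLOSE,np.ones((9,9)));r[245:]=0
f=lambda p:float((mask(*p)!=r).sum())
s=minimize(f,(.583,-.324),method='Nelder-Mead',options=dict(initial_simplex=[(.583,-.324),(.593,-.324),(.583,-.314)]));print(s.x,s.fun,r.sum())
go(s.x[0],s.x[1],.12,90)
E
```

```text
avg [ 0.5509 -0.3186  0.2042  0.7887] [0.0001 0.     0.0002 0.0134]
wrist cup_mid 0.6 [311.7 210.5] [ 0.5808 -0.3263  0.036 ]
(283, 188, 59, 63)
[ 0.59025352 -0.32600648] 349.0 2787
GO [38.9 84.8 -7. ] [-0.02  0.08 -0.02] | at [ 0.5514 -0.3191  0.2048] q6 -2.27 w 0.0869 t 35.6
```

View pics/w13.png

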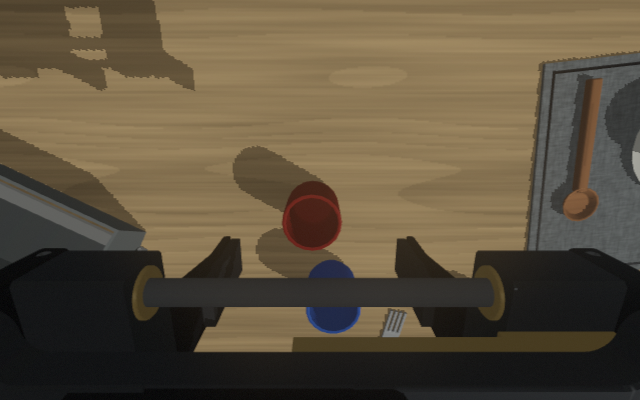

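The red cup's rim is centred at about (312,222), with the blue cup behind it at (333,310).

```bash
python3 -c "
from h import *
b=px2w('wrist',(312,221.5),.072);print(b,px2w('wrist',(312,193.5),.072),px2w('wrist',(312,250),.072))
go(b[0],b[1],.12,90)
"
```

```text
[ 0.58054033 -0.32533954  0.072     ] [ 0.55180621 -0.32518634  0.072     ] [ 0.61142986 -0.32550424  0.072     ]
GO [29.2 84.8 -6.3] [-0.02  0.08 -0.02] | at [ 0.5514 -0.3191  0.2048] q6 -2.27 w 0.0869 t 35.6
```

Emit:
drive_tool(
  plan=[
    [15,20,-3,0,0,0,87],
    [30,50,-6,0,0,0,87],
    [30,80,-6,0,0,0,87],
    [30,100,-6,0,0,0,87],
    [30,100,-6,0,0,0,87],
    [30,100,-6,0,0,0,87],
  ],
)

```text
time: 36.2
position: [0.5815, -0.3261, 0.1051]
tool_rot: [-0.707, -0.0, 0.0, 0.707]
ft_force: [-1.2, 0.7, 0.5]
grip_width: 0.087
```

```bash
python3 -c "
from h import *
avg(2);go(.5815,-.3255,.034,90)
"
```

```text
avg [ 0.5822 -0.3269  0.1064  0.1506] [1.000e-04 2.000e-04 3.000e-04 3.551e-01]
GO [-1.  72.6  1.7] [0.12 0.01 0.15] | at [ 0.5823 -0.327   0.1066] q6 -2.25 w 0.0869 t 36.3
```

Emit:
drive_tool(
  plan=[
    [-1,30,1,0,0,0,87],
    [-1,55,1,0,0,0,87],
    [-1,68,1,0,0,0,87],
    [-1,72,1,0,0,0,87],
    [-1,72,1,0,0,0,87],
    [-1,72,1,0,0,0,54],
    [-1,72,1,0,0,0,54],
    [-1,72,1,0,0,0,54],
    [-1,72,1,0,0,0,54],
    [-1,72,1,0,0,0,54],
  ],
  newtons=25,
)

```text
time: 37.3
position: [0.5804, -0.3253, 0.0332]
tool_rot: [-0.707, 0.0, -0.0, 0.707]
ft_force: [0.0, 0.8, 3.8]
grip_width: 0.0581
```

Emit:
drive_tool(
  plan=[
    [0,0,0,0,0,0,54],
    [0,0,0,0,0,0,54],
    [0,-10,0,0,0,0,54],
    [0,-30,0,0,0,0,54],
    [0,-60,0,0,0,0,54],
    [0,-100,0,0,0,0,54],
    [0,-120,0,0,0,0,54],
    [0,-120,0,0,0,0,54],
  ],
)

```text
time: 38.1
position: [0.5822, -0.3273, 0.1568]
tool_rot: [0.709, 0.002, 0.002, -0.705]
ft_force: [0.8, -0.4, -2.4]
grip_width: 0.0583
```

```bash
python3 -c "
from h import *
avg(2);go(.6189,.103,.16,96.15)
"
```

```text
avg [ 0.5803 -0.3257  0.1534 -2.5544] [0.0006 0.0004 0.0009 0.3523]
GO [ 39.1  -7.5 428.3] [-0.02 -6.17 -0.04] | at [ 0.5797 -0.3253  0.1524] q6 -2.25 w 0.0584 t 38.2
```

Emit:
drive_tool(
  plan=[
    [5,-7,30,0,-3,0,54],
    [39,-7,428,0,-6.2,0,54],
    [39,-7,428,0,-6.2,0,54],
    [39,-7,428,0,-6.2,0,54],
    [39,-7,428,0,-6.2,0,54],
    [39,-7,428,0,-6.2,0,54],
    [39,-7,428,0,-6.2,0,54],
    [39,-7,428,0,-6.2,0,54],
    [39,-7,428,0,-6.2,0,54],
    [39,-7,428,0,-6.2,0,54],
  ],
)

```text
time: 39.2
position: [0.6173, 0.1092, 0.1572]
tool_rot: [-0.705, -0.039, 0.042, 0.707]
ft_force: [-0.5, -0.5, -2.1]
grip_width: 0.0582
```

Emit:
drive_tool(
  plan=[
    [0,0,0,0,0,0,54],
    [0,0,0,0,0,0,54],
    [0,0,0,0,0,0,54],
  ],
)

```text
time: 39.5
position: [0.6189, 0.1008, 0.1589]
tool_rot: [0.706, 0.037, -0.038, -0.706]
ft_force: [0.0, -0.3, -2.4]
grip_width: 0.0581
```

```bash
python3 - <<'E'
from h import *
avg(2);go(.6189,.103,.048,96.15)
im=camera('wrist');cv2.imwrite('pics/w14.png',im)
h=cv2.cvtColor(im,cv2.COLOR_BGR2HSV).astype(int)
red=(((h[...,0]<8)|(h[...,0]>172))&(h[...,1]>120)&(h[...,2]>30)).astype(np.uint8)
c=max(cv2.findContours(red,0,1)[0],key=cv2.contourArea);print(cv2.boundingRect(c),'expected foot-near edge', w2px('wrist',(.5891,.0998,.122)),'rim near', w2px('wrist',(.5891,.0998,.194)))
E
```

```text
avg [ 0.6192  0.1007  0.1593 -2.2142] [0.0001 0.0001 0.0001 0.0019]
GO [-1.000e-01  1.115e+02  2.300e+00] [ 0.   -0.1  -0.04] | at [0.6193 0.1008 0.1595] q6 -1.69 w 0.0583 t 39.6
(254, 196, 129, 82) expected foot-near edge [321.65481978 185.91152805] rim near [323.44680565 225.46949053]
```

Before lowering, I check the cup's offset in the grip by silhouette in the fixed cameras.

```bash
cat > cupfit.py <<'E'
from h import *
from scipy.optimize import minimize
t=np.linspace(0,2*np.pi,40)
def fit(n,im,x0,z0,crop=None):
    h=cv2.cvtColor(im,cv2.COLOR_BGR2HSV).astype(int)
    red=(((h[...,0]<6)|(h[...,0]>172))&(h[...,1]>180)).astype(np.uint8)
    k,Rc,o=cam(n)
    def quad(x,y,z0=z0):
        P=np.array([[x+.03*np.cos(a),y+.03*np.sin(a),z] for z in(z0,z0+.072) for a in t]);v=(P-o)@Rc
        return np.c_[k['fx']*v[:,0]/v[:,2]+k['cx'],k['fy']*v[:,1]/v[:,2]+k['cy']]
    q0=quad(*x0);lo=q0.min(0).astype(int)-25;hi=q0.max(0).astype(int)+25
    W=np.zeros_like(red);W[max(lo[1],0):hi[1],max(lo[0],0):hi[0]]=1;red*=W
    red=cv2.morphologyEx(red,cv2.MORPH_CLOSE,np.ones((5,5)))
    c=max(cv2.findContours(red,0,1)[0],key=cv2.contourArea);hull=cv2.convexHull(c)
    r=np.zeros_like(red);cv2.fillConvexPoly(r,hull,1);bb=cv2.boundingRect(hull)
    def f(p):
        q=quad(*p);return abs(q[:,0].min()-bb[0])+abs(q[:,0].max()-bb[0]-bb[2]+1)+abs(q[:,1].min()-bb[1])+abs(q[:,1].max()-bb[1]-bb[3]+1)
    def g(p):
        q=quad(*p);return (q.min(0)+q.max(0))/2-np.array([bb[0]+bb[2]/2-.5,bb[1]+bb[3]/2-.5])
    from scipy.optimize import fsolve
    s=fsolve(g,x0);print(n,s.round(4),'resid px',round(f(s),1),bb)
E
python3 - <<'E'
from cupfit import *
for n in('side','scene'):
    fit(n,cv2.imread(f'pics/{n}0.png'),(.5815,-.3255),0.)
    im=camera(n);cv2.imwrite(f'pics/{n}_c.png',im);fit(n,im,(.6193,.1008),.126)
E
```

```text
side [ 0.5849 -0.323 ] resid px 6.2 (357, 314, 25, 33)
side [0.6211 0.1045] resid px 7.5 (306, 162, 19, 30)
scene [ 0.5813 -0.3295] resid px 7.9 (238, 143, 15, 21)
scene [0.6217 0.0952] resid px 7.3 (312, 178, 17, 25)
```

The cup agrees with the TCP to about 2 mm. Lowering.

Emit:
drive_tool(
  plan=[
    [0,20,1,0,0,0,54],
    [0,50,2,0,0,0,54],
    [0,85,2,0,0,0,54],
    [0,105,2,0,0,0,54],
    [0,112,2,0,0,0,54],
    [0,112,2,0,0,0,54],
    [0,112,2,0,0,0,54],
  ],
)

```text
time: 40.45
position: [0.6203, 0.1043, 0.0489]
tool_rot: [0.706, 0.039, -0.037, -0.706]
ft_force: [0.6, 0.1, -1.8]
grip_width: 0.0585
```

```bash
python3 - <<'E'
from h import *
avg(2);go(.6189,.103,.0375,96.15)
E
```

```text
avg [ 0.6205  0.1044  0.0494 -1.4096] [0.     0.     0.0001 0.0659]
GO [-1.8 11.9 -1.2] [0.02 0.03 0.19] | at [0.6205 0.1044 0.0495] q6 -1.69 w 0.0583 t 40.5
```

Emit:
drive_tool(
  plan=[
    [-1.5,5,-1.5,0,0,0,54],
    [-1.5,9,-1.5,0,0,0,54],
    [-1.5,10.5,-1.5,0,0,0,54],
    [-1.5,11,-1.5,0,0,0,54],
    [-1.5,11.5,-1.5,0,0,0,54],
    [-1.5,11.5,-1.5,0,0,0,54],
  ],
)

```text
time: 41.15
position: [0.6175, 0.1027, 0.0372]
tool_rot: [0.706, 0.038, -0.038, -0.706]
ft_force: [-3.0, -0.3, 5.3]
grip_width: 0.0583
```

Emit:
drive_tool(
  plan=[
    [0,0.5,0,0,0,0,54],
    [0,0.5,0,0,0,0,54],
  ],
)

```text
time: 41.35
position: [0.6175, 0.1027, 0.0372]
tool_rot: [0.706, 0.038, -0.038, -0.706]
ft_force: [-3.3, -0.9, 7.1]
grip_width: 0.0584
```

Emit:
drive_tool(
  plan=[
    [0,0.5,0,0,0,0,54],
    [0,0.5,0,0,0,0,54],
  ],
)

```text
time: 41.55
position: [0.6174, 0.1027, 0.0372]
tool_rot: [0.706, 0.038, -0.038, -0.706]
ft_force: [-4.1, -0.5, 10.9]
grip_width: 0.0584
```

Contact confirmed; releasing and backing away upward.

Emit:
drive_tool(
  plan=[
    [0,-1,0,0,0,0,54],
    [0,-1,0,0,0,0,66],
    [0,-1,0,0,0,0,87],
    [0,-1,0,0,0,0,87],
    [0,-1,0,0,0,0,87],
    [0,-1,0,0,0,0,87],
    [0,-30,0,0,0,0,87],
    [0,-80,0,0,0,0,87],
    [0,-130,0,0,0,0,87],
    [0,-170,0,0,0,0,87],
  ],
)

```text
time: 42.55
position: [0.6185, 0.1028, 0.2081]
tool_rot: [0.706, 0.039, -0.037, -0.706]
ft_force: [0.7, 0.2, -0.4]
grip_width: 0.0869
```

Emit:
drive_tool(
  plan=[
    [-50,0,0,0,0,0,87],
    [-100,0,0,0,0,0,87],
    [-150,-40,0,0,0,0,87],
    [-170,-80,0,0,0,0,87],
    [-170,-100,0,0,0,0,87],
    [-170,-100,0,0,0,0,87],
    [-170,-100,0,0,0,0,87],
  ],
)

```text
time: 43.25
position: [0.449, 0.0845, 0.3057]
tool_rot: [0.706, 0.039, -0.037, -0.706]
ft_force: [-0.0, 0.7, -0.2]
grip_width: 0.087
```

```bash
python3 - <<'E'
from cupfit import *
avg(2);W=camera('wrist');cv2.imwrite('pics/w15.png',W)
look('wrist',dict(cup_mid=.04,lid_mid=.074,fork_mid=.008,spoon_mid=.009,saucer=.004))
for n in('side','scene'):
    im=camera(n);cv2.imwrite(f'pics/{n}_e.png',im);fit(n,im,(.6189,.103),.004)
    look(n,dict(cup_mid=.04,lid_mid=.074,fork_mid=.008,spoon_mid=.009,steamer=0,jar=0))
a=cv2.imread('pics/side_e.png')[90:350,170:470]
cv2.imwrite('pics/final.png',np.vstack([cv2.resize(W,(480,300)),cv2.resize(a,(346,300))[:, :346] if 0 else cv2.copyMakeBorder(cv2.resize(a,(346,300)),0,0,0,134,0)]))
E
```

```text
avg [0.4484 0.0845 0.3044 0.0792] [1.000e-04 0.000e+00 3.000e-04 3.062e-01]
wrist cup_mid 0.72 [316.4 281.7] [0.621  0.1002 0.04  ]
wrist cup_mid 0.35 [620.6 213.8] [0.4669 0.5187 0.04  ]
wrist lid_mid 0.73 [321.2 218.6] [0.5076 0.0948 0.074 ]
wrist fork_mid 0.77 [390.2 205. ] [0.4981 0.1996 0.008 ]
wrist spoon_mid 0.86 [246.6 206. ] [ 0.5228 -0.0167  0.009 ]
wrist saucer 0.82 [315.2 206.7] [0.5146 0.0869 0.004 ]
side [0.6221 0.104 ] resid px 5.7 (306, 191, 19, 28)
side cup_mid 0.98 [311.7 206. ] [0.611  0.1026 0.04  ]
side cup_mid 0.81 [398.6 310.3] [ 0.6794 -0.3055  0.04  ]
side lid_mid 0.86 [282.8 210. ] [0.5162 0.0944 0.074 ]
side lid_mid 0.68 [283.2 226.2] [0.4961 0.0382 0.074 ]
side fork_mid 0.8 [424.5 276.8] [ 0.8092 -0.2297  0.008 ]
side fork_mid 0.65 [292.2 224. ] [0.5399 0.0848 0.008 ]
side fork_mid 0.62 [267.8 202. ] [0.5017 0.1957 0.008 ]
side spoon_mid 0.7 [301.7 251.6] [ 0.5278 -0.0204  0.009 ]
side steamer 0.83 [231.7 133.6] [0.4933 0.5567 0.    ]
side steamer 0.59 [378.  230.1] [ 0.7708 -0.0305  0.    ]
side jar 0.89 [377.1 231.3] [ 0.7662 -0.0335  0.    ]
scene [0.6161 0.1018] resid px 7.3 (315, 203, 16, 23)
scene cup_mid 0.91 [321.1 213.5] [0.6173 0.0966 0.04  ]
scene cup_mid 0.79 [230.9 171.5] [ 0.6877 -0.2911  0.04  ]
scene cup_mid 0.62 [455.1 268.7] [0.5072 0.5613 0.04  ]
scene lid_mid 0.52 [338.9 187.2] [0.5063 0.0823 0.074 ]
scene fork_mid 0.64 [218.  203.8] [ 0.8098 -0.2295  0.008 ]
scene fork_mid 0.55 [368.4 216.9] [0.4984 0.2141 0.008 ]
scene spoon_mid 0.63 [314.8 190.3] [ 0.5296 -0.0117  0.009 ]
scene steamer 0.79 [454.  266.5] [0.4736 0.5471 0.    ]
scene steamer 0.58 [336.3 199.7] [0.5061 0.0727 0.    ]
scene jar 0.98 [260.2 229.8] [ 0.7873 -0.0347  0.    ]
```

View pics/final.png

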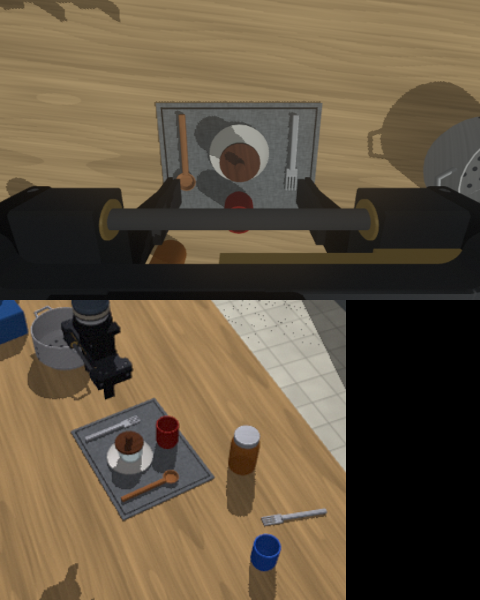

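All parts are in place: lidded bowl on the saucer, fork left, spoon right, cup upright behind. Jar and steamer haven't moved. The robot is clear.

```bash
python3 -c "
from rig import *
print(hand_in())"
```

```text
the job is handed in; nothing more can be done
None
```

The place is laid on the mat in the order asked, and I handed the job in after about 43.5 s of the 128 s. The robot was clear of everything at hand-in.

| Item | Target (x, y in m) | Last known position | How it was checked |
|---|---|---|---|
| Bowl | 0.5095, 0.0912 | 0.5090, 0.0916 | tool position at release; set down in half-millimetre steps, 14 N peak force |
| Lid | on the bowl | within about 2 mm of the bowl's axis | tool position at release; picture shows it level |
| Fork | 0.4977, 0.2006 | 0.498, 0.200 | wrist camera, parallel to the edge in the picture |
| Spoon | 0.5213, -0.0182 | 0.523, -0.017 | wrist camera, 6.1° against the mat's 6.15° |
| Cup | 0.6189, 0.1030 | 0.6174, 0.1027 | tool position at release; outline fits 0.6221, 0.104 (side) and 0.6161, 0.102 (scene) |

The fork I took was the one nearer the base. The blue cup and the second fork were left alone. The jar and steamer were found where they stood at the start, within the network's scatter.

- **Cup width:** it read 58 mm between the fingers instead of the 60 mm given. An outline check put it within about 2–3 mm of centre in the grip, so I placed it as it was.
- **Network scatter:** some fixed-camera network readings were up to about 15 mm off, and a few were false (fork, lid or steamer hits elsewhere). I relied on the wrist camera and the outline fits instead.

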